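# Get the masala tin out from behind the mug and the sugar tin

## Robot

A 7-joint arm with a two-finger parallel gripper is mounted at the origin on the work surface. World frame = base frame: x ahead of the robot, y to its left, z up, the work surface at z = 0. Lengths are in m, angles in rad, forces in N, time in s.
With the tool pointing down it reaches from about 0.425 to 0.95 m from the base axis. Payload 4.7 kg.
Tool frame: the origin (TCP) lies on the centre line of the jaws, within the pads' length; the fingertips stand 22 mm ahead of it and the grasp point (between the pads) lies 3 mm ahead of it (ctrl.nose_length is the distance from the TCP to the fingertips, in m); z points along the fingers, y is the direction in which the jaws open and shut (so a half turn about z gives the same grasp; the last joint's range is limited). The gripper opens to 85 mm and grips with 20 to 120 N. Pads are 22 mm wide; open, the fingers measure 114 mm over their backs; the gripper's body (76 mm by 85 mm) begins 54 mm behind the grasp point. The pads swing forward as they close: fully open they stand 13 mm farther back than shut.
Start: joints at [-0.029, 0.469, -0.049, 1.532, 0.024, 1.141, -0.082], TCP at [0.675, 0, 0.253] pointing down, gripper open.
Joint ranges: [-2.59, 2.59], [-0.33, 1.99], [-1.39, 1.29], [0.1, 2.45], [-1.04, 4.18], [0.21, 1.99], [-2.66, 2.66]. Speed limits (rad/s): [2.57, 2.57, 3.14, 3.14, 3.14, 3.14, 3.14].

## Interface

Orientations are given as a unit quaternion [x, y, z, w].
In Python, from plant import ctrl, optics gives the robot as it stands.
- The arm moves only by the tool move_arm, never from a script. Its argument "increments" is a list of rows, each an object with "travel": the shift along the tool's x, y, z in m, a list of three; "rot": the turn, a rotation vector about the tool's x, y, z in degrees, a list of three; "claw": the opening, from 0 (shut) to 1 (fully open). In form: [{"travel": [tx, ty, tz], "rot": [ax, ay, az], "claw": claw}, ...]. A call has 1 to 20 rows; each row is the pose to reach, as a shift and turn from the pose commanded when the call began, along the tool's axes at that moment; what a row does not reach only later rows make up. A row lasts 1/8 s, in which the tool goes at most 62.5 mm and 10.7 degrees, less where a joint would pass 70% of its speed; a pose out of reach is approached as far as the arm can. A call with a gripper value outside its range is refused whole. The fingers move at their own pace and stop on an object; "grip_force" is the grip in N (left out, the last holds). Time passes only in rows, so rows that repeat a pose let the fingers close. It gives the time, the measured TCP pose, the force and the opening at its end, in the units of the state.
- ctrl.state(): the state, without advancing time (a new reading comes with each control period).
- optics.snapshot(name): name is "scene" or "side" or "wrist"; returns a dict with "frame" (480x640x3 uint8, red, green, blue), "depth" (480x640 float32, m along the optical axis (not along the pixel's ray), 0 where there is no reading), "vfov" (degrees; the focal length in pixels is half the picture's height over the tangent of half this angle, whatever the lens; pixels are square), "cx", "cy" (the principal point, pixels), "k1" (the pictures are not rectified: a ray, as slopes to the right and down, at radius r is drawn at 1 + k1 r^2 times it, then the intrinsics apply), "position" and "orientation" of the camera in the world. Camera axes: x right, y down, z forward; pixel columns grow to the right and rows downward; lengths in m; the calibration is good to about 2 mm. A picture is of the moment at which its call begins.
- ctrl.close_job(): hands the job in, once; it reports no verdict.
The state is a dict: "time_s": time; "qpos": joint angles; "dq": joint speeds; "tau": joint torques, N m; "tool_pos": TCP position; "tcp_rot": TCP orientation; "force": force on the tool from outside, world axes, zero at the start; "wrist_torque": the same for the moment, N m; "grip_width": finger opening in m.
Only numpy, scipy, OpenCV 4.12 (cv2) and the standard library are available. Lean on these libraries where they do the work, as an engineer would, in place of code of your own. Each camera call takes 0.05 s, during which the arm holds its last target.

## Task

Move the mug and the sugar tin that stand in the front row of the little wooden shelf board out of the way onto the grey tray, and only then take out the low steel masala tin behind them and set it in the middle of the round wooden coaster. Once it is there, put the mug and the sugar tin back, upright, each on the very spot where it stood at the start (which way they are turned does not matter). Set things down gently, tip nothing over, and leave the flask, the spare mug, the glass jar and the tea box where they are.

Things in the scene. Friction and masses are not known exactly. Their poses are not given: they have to be found in the camera images.
- mug: White ceramic mug in the front row of the shelf board: 66 mm outside diameter, 90 mm tall, handle on its +y side reaching about 30 mm beyond the wall. Loose, about 0.25 kg. Origin: centre of its underside, z up. At the start its handle points roughly to the board's front (-x of the board, up to 0.3 rad off).
- sugar_tin: Green plastic sugar tin with a closed flip-top lid (the lid does not move), beside the mug in the front row: round, 64 mm diameter, 95 mm tall with a dark seam under the lid 78 mm up, with small lugs of 4 mm on the lid's -x and +x sides. Loose, about 0.3 kg. Origin: centre of its underside, z up. Which of mug and sugar tin stands left and which right changes; their centres are about 104 mm apart.
- spice_tin: Low round stainless steel masala tin, 50 mm diameter, 44 mm tall, alone in the middle of the board's back row, about 63 mm further back than the front row and between its two things. Loose, about 0.12 kg. Origin: centre of its underside, z up.
- rack: Low wooden shelf board, fixed: 170 mm deep (its x) by 250 mm wide (its y), upper face 15 mm above the table; a 30 mm high back rail on its +x edge and 8 mm high rims on its two side edges; open front at -x. Origin: centre of the underside, x points away from its front. Turned up to 0.15 rad.
- tray: Grey plastic tray, the side area, fixed: 260 mm long (its x) by 130 mm wide (its y), walls 5 mm thick and 18 mm high, floor 5 mm above the table. Empty at the start; holds both things one behind the other along its length. Origin: centre of the underside.
- coaster: Round wooden coaster, fixed on the table, 96 mm diameter, 8 mm thick, empty at the start. Origin: centre of the underside.
- flask: Bystander: red plastic vacuum flask with a white press-button lid, 108 mm diameter, 283 mm tall, loose, at the left side of the table. Origin: centre of its underside.
- spare_mug: Bystander: second white mug, same as the other, but standing on the table about 110 mm beyond the coaster, not on the shelf board. Loose. Origin: centre of its underside, handle on its +y side.
- glass_jar: Bystander: small amber glass jar with black cap, 42 mm diameter, 62 mm tall, loose, in the left or right corner of the board's back row, about 92 mm from the masala tin. Origin: centre of its underside.
- tea_box: Bystander: small cardboard tea box, 44 by 40 mm and 60 mm tall, loose, in the other back corner of the board. Origin: centre of its underside.

How it is judged:
On the way, in this order (a step that is already met when the one before it is completed fails the run):
1. the mug and the sugar tin both stand upright and released in the tray, the masala tin still in its place (x of mug in the frame of tray between -0.1 and 0.1 m and y of mug in the frame of tray between -0.045 and 0.045 m and z of each of mug, sugar_tin in the frame of tray below 0.011 m and angle between each of mug, sugar_tin's own z axis and vertical below 0.1 rad and contact force between each of mug, sugar_tin and the fingers below 0.3 N and x of sugar_tin in the frame of tray between -0.1 and 0.1 m and y of sugar_tin in the frame of tray between -0.045 and 0.045 m and distance of spice_tin from where it was at the start of the episode below 0.02 m), for 0.2 s.
2. the masala tin stands released in the middle of the coaster while the mug and the sugar tin are still in the tray (horizontal distance between spice_tin and coaster below 0.015 m and z of spice_tin in the frame of coaster between 0.004 and 0.012 m and angle between each of spice_tin, mug, sugar_tin's own z axis and vertical below 0.1 rad and contact force between each of spice_tin, mug, sugar_tin and the fingers below 0.3 N and x of mug in the frame of tray between -0.1 and 0.1 m and y of mug in the frame of tray between -0.045 and 0.045 m and z of each of mug, sugar_tin in the frame of tray below 0.011 m and x of sugar_tin in the frame of tray between -0.1 and 0.1 m and y of sugar_tin in the frame of tray between -0.045 and 0.045 m), for 0.2 s.
At the end, for the whole second after the job is handed in: The masala tin stands upright on the coaster within 15 mm of its middle; the mug and the sugar tin stand upright on the shelf board, each within 15 mm of its own starting spot (any turn); the four bystanders are within 20 mm of where they began; all released and at rest (horizontal distance between spice_tin and coaster below 0.015 m and z of spice_tin in the frame of coaster between 0.004 and 0.012 m and angle between each of spice_tin, mug, sugar_tin's own z axis and vertical below 0.1 rad and contact force between each of spice_tin, mug, sugar_tin and the fingers below 0.3 N and distance of each of mug, sugar_tin from where it was at the start of the episode below 0.015 m and linear speed of each of mug, sugar_tin, spice_tin below 0.02 m/s and distance of each of flask, spare_mug, glass_jar, tea_box from where it was at the start of the episode below 0.02 m); the robot touches nothing.
It fails at once if the flask, the spare mug, the glass jar or the tea box is shifted by more than 20 mm or tipped (distance of any of flask, spare_mug, glass_jar, tea_box from where it was at the start of the episode above 0.02 m or angle between any of flask, spare_mug, glass_jar, tea_box's own z axis and vertical above 0.3 rad).
It fails at once if the mug, the sugar tin or the masala tin is tipped over (angle between any of mug, sugar_tin, spice_tin's own z axis and vertical above 0.6 rad).
It fails at once if the mug, the sugar tin or the masala tin is let fall from clearly above its place (moving faster than 0.4 m/s, over 25 mm above the table, with no finger on it) ((height (world z) of mug above 0.025 m and linear speed of mug above 0.4 m/s and contact force between mug and the fingers below 0.1 N) or (height (world z) of sugar_tin above 0.025 m and linear speed of sugar_tin above 0.4 m/s and contact force between sugar_tin and the fingers below 0.1 N) or (height (world z) of spice_tin above 0.025 m and linear speed of spice_tin above 0.4 m/s and contact force between spice_tin and the fingers below 0.1 N)).
It also fails if it takes over 131 s, if anything falls off the work surface, if the arm or the gripper's body presses on something with over 40 N, if the wrist force passes 120 N, or if a joint passes its speed limit or range.

## Working session

There is one attempt and no reset: what is moved stays moved. The work goes in short steps, Python scripts to look and compute and a tool call to move; the robot and the scene stay as the last step left them, time stands still between calls to the robot, and variables do not carry over. Pictures are saved under pics/ and viewed, and the job is handed in when it is done.

Besides the shell and the picture viewer there is one more tool, called as name(argument=value, ...), one argument or row to a line, values as JSON. move_arm: Moves the arm, as the interface text tells. Its arguments: {"type":"object","properties":{"increments":{"type":"array"},"grip_force":{"type":"number"}},"required":["increments"]}

```bash
mkdir -p pics; ls; cat > h.py <<'E'
import numpy as np, cv2
from scipy.spatial.transform import Rotation as R
from plant import ctrl, optics
def snap(n, save=None):
    s=optics.snapshot(n)
    if save: cv2.imwrite('pics/'+save, s['frame'][:,:,::-1])
    return s
def intr(s):
    f=240/np.tan(np.radians(s['vfov'])/2)
    K=np.array([[f,0,s['cx']],[0,f,s['cy']],[0,0,1.]])
    return K,np.array([s['k1'],0,0,0,0.])
def rays(s,uv):
    K,d=intr(s); uv=np.asarray(uv,float).reshape(-1,1,2)
    n=cv2.undistortPointsIter(uv,K,d,None,None,(3,50,1e-10)).reshape(-1,2)
    return np.c_[n,np.ones(len(n))]
def toplane(s,uv,z):
    r=R.from_quat(s['orientation']).apply(rays(s,uv)); p=np.array(s['position'])
    return p+r*((z-p[2])/r[:,2])[:,None]
def todepth(s,uv):
    uv=np.asarray(uv).reshape(-1,2).astype(int)
    d=s['depth'][uv[:,1],uv[:,0]]
    return np.array(s['position'])+R.from_quat(s['orientation']).apply(rays(s,uv)*d[:,None])
def project(s,P):
    K,d=intr(s); c=R.from_quat(s['orientation']).inv().apply(np.atleast_2d(P)-np.array(s['position']))
    n=c[:,:2]/c[:,2:]; n=n*(1+s['k1']*(n**2).sum(1))[:,None]
    return n@K[:2,:2].T+K[:2,2]
def cloud(s):
    v,u=np.mgrid[0:480,0:640]; uv=np.c_[u.ravel(),v.ravel()]
    return todepth(s,uv).reshape(480,640,3), s['depth']>0
E
python3 - <<'E'
from h import *
print(ctrl.state())
for n in ['scene','side','wrist']:
    s=snap(n,n+'0.png'); print(n,{k:s[k] for k in s if k not in('frame','depth')}, (s['depth']>0).mean())
E
```

```text
pics
{'time_s': 0.0, 'qpos': array([-0.02887084,  0.46946223, -0.0485668 ,  1.53374212,  0.02410404,
        1.14099348, -0.08227813]), 'dq': array([ 0.0006637 , -0.00062735, -0.00037236, -0.00172811, -0.00154938,
        0.00079711, -0.00061128]), 'tau': array([ 1.18357209e-03, -5.10321057e+01, -4.63755790e-02, -2.37716943e+01,
        1.05899444e-02,  7.35067850e-03,  1.56414734e-05]), 'tool_pos': array([ 6.74437249e-01, -2.63415931e-05,  2.52226874e-01]), 'tcp_rot': array([ 7.07105726e-01,  7.07107116e-01, -7.45809276e-04, -6.80705810e-04]), 'force': array([-0.59337254,  0.44821726,  0.04981231]), 'wrist_torque': array([-0.04042486,  0.02389239, -0.03756442]), 'grip_width': 0.08538718040839566}
scene {'vfov': 57.00941893430364, 'cx': 323.1383099640219, 'cy': 245.8601470590149, 'k1': -0.0893596475052758, 'position': array([ 1.14348695, -0.21308499,  0.89307626]), 'orientation': array([ 0.80321412,  0.50586876, -0.16472331, -0.26797408])} 0.9960221354166666
side {'vfov': 57.86321898575313, 'cx': 329.63789589771625, 'cy': 233.35364221262535, 'k1': 0.03627752962062244, 'position': array([ 0.31264151, -0.59762853,  0.71194403]), 'orientation': array([ 0.89828286, -0.16411271,  0.06624614, -0.40220189])} 0.9958854166666666
wrist {'vfov': 71.35970558492815, 'cx': 323.2096796872415, 'cy': 243.88928021159916, 'k1': -0.04300164238851061, 'position': array([0.67528126, 0.06912506, 0.37297368]), 'orientation': array([ 9.90630476e-01, -3.09964253e-04, -6.21857168e-04,  1.36567850e-01])} 0.9957161458333333
```

View pics/scene0.png

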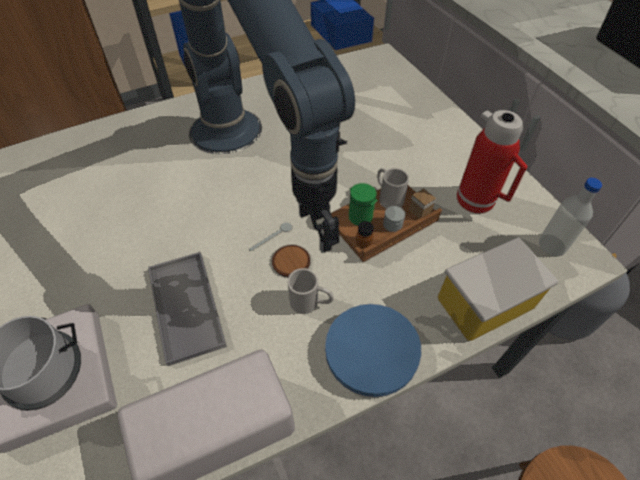

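View pics/side0.png

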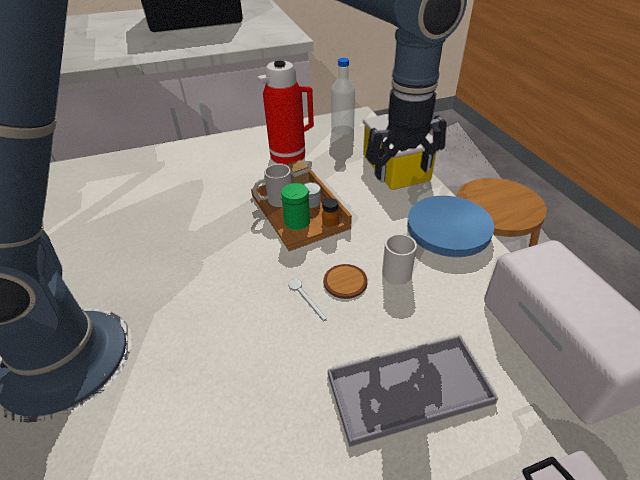

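View pics/wrist0.png

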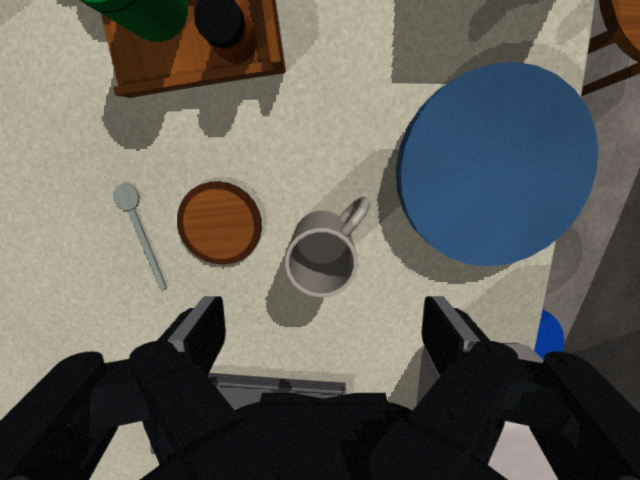

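The rack is to the robot's left-front (scene px ~385,220), with the green tin on the robot's right side and the mug on the left (scene ~393,187). The jar is behind the tin (~365,237). The tray is at side px ~(412,390), the coaster at (346,281) and the spare mug at (400,260). Next I'll measure positions.

```bash
cat > meas.py <<'E'
from h import *
def circ(P):
    A=np.c_[2*P[:,0],2*P[:,1],np.ones(len(P))]; b=(P[:,:2]**2).sum(1)
    x=np.linalg.lstsq(A,b,rcond=None)[0]; return x[:2],np.sqrt(x[2]+x[0]**2+x[1]**2)
E
python3 - <<'E'
from meas import *
for n in ['scene','side','wrist']:
    s=snap(n); P,ok=cloud(s); hsv=cv2.cvtColor(s['frame'],cv2.COLOR_RGB2HSV)
    np.savez(n+'0.npz',P=P,hsv=hsv,frame=s['frame'])
    z=P[...,2]; tab=(abs(z)<0.015)&(P[...,0]>.3)&(P[...,0]<.8)&(abs(P[...,1])<.4)
    print(n,'table z',np.median(z[tab]))
    H,S,V=[hsv[...,i].astype(int) for i in range(3)]
    def rep(name,m):
        q=P[m&ok]; 
        if len(q)>20:
            print(' ',name,len(q),'min',q.min(0).round(3),'max',q.max(0).round(3),'med',np.median(q,0).round(3), 'z99',np.percentile(q[:,2],[5,97]).round(3))
    green=(H>50)&(H<80)&(S>120); rep('green',green)
    rep('greentop',green&(z>0.1)&(z<.125))
    brown=(H<18)&(S>120)&(z>-.005)&(z<.05); rep('brown',brown)
    gray=(S<70)&(z>0.035)&(z<.13)&(P[...,0]<.85)&(P[...,0]>.4)&(P[...,1]>0)
    n_,lab,st,ce=cv2.connectedComponentsWithStats((gray&ok).astype(np.uint8))
    for i in range(1,n_):
        if st[i,4]>40: rep('gray%d@%s'%(i,ce[i].round()),lab==i)
E
```

```text
scene table z 0.001415271082606473
  green 866 min [ 0.037 -0.065 -0.675] max [0.908 1.233 0.533] med [0.529 0.195 0.106] z99 [0.036 0.305]
  greentop 406 min [0.487 0.172 0.1  ] max [0.546 0.233 0.119] med [0.52  0.2   0.111] z99 [0.102 0.114]
  brown 4669 min [-0.836 -0.694 -0.005] max [0.639 0.551 0.05 ] med [0.546 0.141 0.017] z99 [0.004 0.048]
  gray1@[596. 139.] 3617 min [0.4   0.941 0.035] max [0.796 0.978 0.13 ] med [0.596 0.951 0.087] z99 [0.041 0.124]
  gray5@[393. 185.] 923 min [0.432 0.271 0.035] max [0.534 0.338 0.109] med [0.502 0.3   0.078] z99 [0.041 0.106]
  gray19@[472. 200.] 62 min [0.549 0.474 0.035] max [0.639 0.536 0.044] med [0.612 0.485 0.038] z99 [0.035 0.043]
  gray29@[422. 203.] 97 min [0.547 0.33  0.057] max [0.593 0.379 0.076] med [0.583 0.338 0.066] z99 [0.06  0.074]
  gray34@[394. 216.] 348 min [0.544 0.241 0.035] max [0.596 0.291 0.065] med [0.577 0.262 0.059] z99 [0.038 0.063]
  gray35@[561. 231.] 933 min [0.765 0.578 0.035] max [0.84  0.631 0.13 ] med [0.815 0.588 0.086] z99 [0.041 0.127]
  gray37@[366. 228.] 123 min [0.574 0.155 0.065] max [0.609 0.
[... 1665 characters left out ...]

wrist table z 0.00013179323532491738
  green 3922 min [ 0.499 -0.011  0.016] max [0.743 0.208 0.334] med [0.536 0.174 0.078] z99 [0.024 0.325]
  greentop 267 min [0.5   0.172 0.1  ] max [0.531 0.177 0.111] med [0.517 0.174 0.106] z99 [0.101 0.11 ]
  brown 15051 min [ 0.453 -0.057 -0.002] max [0.636 0.21  0.05 ] med [0.552 0.144 0.014] z99 [0.007 0.045]
  gray2@[218.  19.] 1181 min [0.573 0.153 0.073] max [0.61  0.185 0.08 ] med [0.592 0.171 0.077] z99 [0.076 0.078]
  gray44@[357. 213.] 430 min [0.692 0.    0.036] max [0.719 0.026 0.08 ] med [0.708 0.013 0.074] z99 [0.043 0.079]
  gray45@[321. 225.] 527 min [0.657 0.    0.035] max [0.69  0.005 0.092] med [0.673 0.003 0.074] z99 [0.039 0.091]
```

move_arm(
  increments=[
    {"travel": [0.13, -0.115, -0.09], "rot": [0, 0, 0], "claw": 1},
    {"travel": [0.13, -0.115, -0.09], "rot": [0, 0, 0], "claw": 1},
    {"travel": [0.13, -0.115, -0.09], "rot": [0, 0, 0], "claw": 1},
    {"travel": [0.13, -0.115, -0.09], "rot": [0, 0, 0], "claw": 1},
    {"travel": [0.13, -0.115, -0.09], "rot": [0, 0, 0], "claw": 1},
    {"travel": [0.13, -0.115, -0.09], "rot": [0, 0, 0], "claw": 1},
    {"travel": [0.13, -0.115, -0.09], "rot": [0, 0, 0], "claw": 1},
  ],
)

```text
time_s: 1.18
tool_pos: [0.5605, 0.1285, 0.3422]
tcp_rot: [0.708, 0.706, -0.001, -0.0]
force: [-0.9, 0.4, -0.4]
grip_width: 0.0856
```

```bash
python3 - <<'E'
from h import *
print(ctrl.state()['tool_pos'],ctrl.state()['time_s'])
snap('wrist','w1.png');snap('scene','s1.png');snap('side','d1.png')
E
```

```text
[0.56051515 0.12850634 0.34216896] 1.175
```

View pics/w1.png

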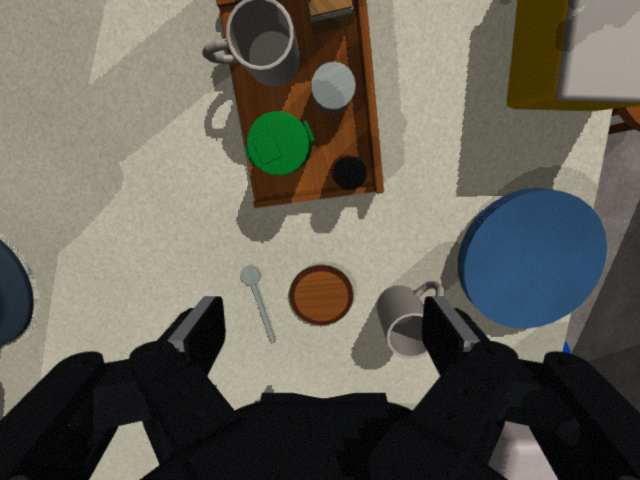

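View pics/d1.png

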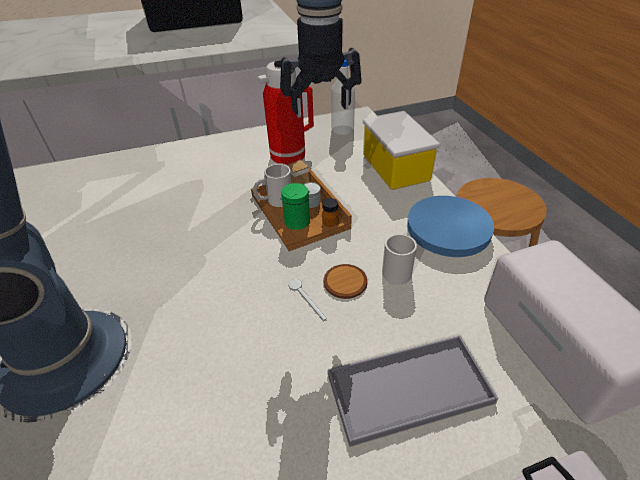

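The wrist view shows the mug rim (262,35) with its handle to the left (215,50), the green lid (280,142), the masala tin (333,86), the jar (349,172) and the coaster (322,295). I'll fit these.

```bash
python3 - <<'E'
from meas import *
S={n:snap(n) for n in ['wrist','scene','side']}
import pickle; pickle.dump(S,open('S1.pkl','wb'))
def ellc(s,mask,z,name):
    c,_=cv2.findContours(mask.astype(np.uint8),cv2.RETR_EXTERNAL,cv2.CHAIN_APPROX_NONE)
    c=max(c,key=cv2.contourArea).reshape(-1,2); h=cv2.convexHull(c).reshape(-1,2)
    P=toplane(s,h,z); (x,y),r=cv2.minEnclosingCircle(P[:,:2].astype(np.float32)); cc,rr=circ(P)
    print('  ',name,'minenc',round(x,4),round(y,4),round(r,4),'fit',cc.round(4),rr.round(4))
for n,s in S.items():
    print(n); P,ok=cloud(s); hsv=cv2.cvtColor(s['frame'],cv2.COLOR_RGB2HSV); H,Sa,V=[hsv[...,i].astype(int) for i in range(3)]
    X,Y,Z=[P[...,i] for i in range(3)]
    reg=lambda x,y,r:(np.hypot(X-x,Y-y)<r)
    ellc(s,(H>50)&(H<80)&(Sa>120)&reg(.512,.203,.06)&(Z>.1),.11,'green top(depth)')
    ellc(s,reg(.508,.304,.05)&(Z>.095),.105,'mug rim')
    ellc(s,reg(.577,.264,.045)&(Z>.052)&(Z<.07),.059,'spice top')
    ellc(s,reg(.592,.171,.045)&(Z>.07)&(Z<.09),.077,'jar top')
    ellc(s,reg(.55,.37,.06)&(Z>.068)&(Z<.09)&(X>.53),.075,'tea top')
    ellc(s,(H<20)&(Sa>110)&reg(.56,.06,.07),.008,'coaster')
    ellc(s,reg(.66,.03,.05)&(Z>.082)&(Z<.1),.09,'spare rim')
    m=(Sa>130)&(H<20)&reg(.54,.25,.2)&(Z>.012)&(Z<.055)&(Y>.12)
    q=P[m]; print('  rack',len(q))
    if n!='wrist':
        m=(abs(Z-.018)<.006)&(X>.4)&(X<.9)&(Y<-.05)&(Y>-.4); q=P[m][:,:2].astype(np.float32)
        rc=cv2.minAreaRect(q); print('  tray rim',len(q),rc, cv2.boxPoints(rc).round(3).tolist())
E
```

```text
wrist
   green top(depth) minenc 0.5133 0.2039 0.0338 fit [0.5141 0.2038] 0.0321
   mug rim minenc 0.5003 0.3059 0.034 fit [0.5006 0.3063] 0.0332
   spice top minenc 0.5721 0.2674 0.025 fit [0.5719 0.2673] 0.0246
   jar top minenc 0.5913 0.1722 0.0191 fit [0.5912 0.1724] 0.0186
   tea top minenc 0.5678 0.3435 0.0236 fit [0.5678 0.346 ] 0.023
   coaster minenc 0.5573 0.0053 0.0428 fit [0.5569 0.0087] 0.0343
   spare rim minenc 0.6623 -0.0053 0.0228 fit [ 0.6662 -0.0148] 0.0239
  rack 15488
scene
   green top(depth) minenc 0.52 0.2016 0.0339 fit [0.5198 0.2007] 0.0326
   mug rim minenc 0.5033 0.3018 0.0384 fit [0.5035 0.3024] 0.0357
   spice top minenc 0.5709 0.2641 0.0285 fit [0.5718 0.2646] 0.0264
   jar top minenc 0.5926 0.1715 0.0213 fit [0.5921 0.1711] 0.0204
   tea top minenc 0.568 0.3513 0.0302 fit [0.5685 0.3515] 0.0278
   coaster minenc 0.5556 0.0104 0.0377 fit [0.5548 0.0122] 0.029
   spare rim minenc 0.6676 -0.0098 0.0257 fit [ 0.671  -0.0208] 0.0262
  rack 1979
  tray rim 864 ((0.572485625743866, -0.1962343156337738), (0.3049528896808624, 0.26484933495521545), 86.5661468505
[... 278 characters left out ...]
enc 0.5004 0.2987 0.0405 fit [0.4979 0.2995] 0.0364
   spice top minenc 0.5699 0.2632 0.0288 fit [0.5676 0.2638] 0.0282
   jar top minenc 0.5877 0.1683 0.0225 fit [0.5883 0.1679] 0.0212
   tea top minenc 0.5635 0.3497 0.034 fit [0.5632 0.3487] 0.0296
   coaster minenc 0.5575 0.0057 0.0426 fit [0.5565 0.0085] 0.0345
   spare rim minenc 0.6682 -0.0127 0.0247 fit [ 0.6694 -0.0214] 0.0253
  rack 2242
  tray rim 2241 ((0.6340224742889404, -0.2005208432674408), (0.3516381084918976, 0.37523359060287476), 82.30181121826172) [[0.42500001192092896, -0.3499999940395355], [0.7960000038146973, -0.4000000059604645], [0.843999981880188, -0.050999999046325684], [0.47200000286102295, -0.0010000000474974513]]
```

```bash
python3 - <<'E'
from meas import *
import pickle; S=pickle.load(open('S1.pkl','rb'))
for n,pts in [('side',[(329,377),(461,337),(496,399),(349,443)]),('scene',[(147,264),(201,252),(226,348),(167,364)])]:
    p=toplane(S[n],pts,.018)[:,:2]; print(n,p.round(3).tolist(),'c',p.mean(0).round(3),'edges',np.linalg.norm(p-np.roll(p,-1,0),axis=1).round(3))
for n,s in S.items():
    P,ok=cloud(s); hsv=cv2.cvtColor(s['frame'],cv2.COLOR_RGB2HSV); H,Sa=hsv[...,0].astype(int),hsv[...,1].astype(int)
    m=(H<20)&(Sa>110)&(np.hypot(P[...,0]-.557,P[...,1]-.012)<.065)
    c,_=cv2.findContours(m.astype(np.uint8),cv2.RETR_EXTERNAL,cv2.CHAIN_APPROX_NONE); c=max(c,key=cv2.contourArea).reshape(-1,2); h=cv2.convexHull(c).reshape(-1,2)
    q=toplane(s,h,.006); print(n,'coaster',circ(q),cv2.minEnclosingCircle(q[:,:2].astype(np.float32)))
    m=(P[...,2]>.075)&(P[...,2]<.105)&(np.hypot(P[...,0]-.668,P[...,1]+.01)<.06)
    print('  spare',np.median(P[m],0).round(3),P[m].min(0).round(3),P[m].max(0).round(3))
    m=(P[...,2]>.25)&(P[...,2]<.3)&(np.hypot(P[...,0]-.6,P[...,1]-.48)<.1)
    if m.sum()>20: print('  flask',P[m].min(0).round(3),P[m].max(0).round(3))
    m=(H>170)|(H<6); m&=(Sa>150)&(np.hypot(P[...,0]-.6,P[...,1]-.48)<.15)&(P[...,2]>.03)&(P[...,2]<.2)
    if m.sum()>20: print('  flaskred',P[m].min(0).round(3),P[m].max(0).round(3))
E
```

```text
side [[0.442, -0.22], [0.702, -0.231], [0.688, -0.355], [0.432, -0.335]] c [ 0.566 -0.285] edges [0.26  0.125 0.256 0.115]
scene [[0.425, -0.334], [0.447, -0.204], [0.714, -0.228], [0.696, -0.353]] c [ 0.57 -0.28] edges [0.132 0.268 0.126 0.271]
wrist coaster (array([ 0.55671264, -0.00964835]), np.float64(0.04656182441749421)) ((0.5566619038581848, -0.010219734162092209), 0.04730335250496864)
  spare [ 0.662 -0.026  0.087] [ 0.639 -0.061  0.075] [0.694 0.005 0.092]
scene coaster (array([ 0.55551932, -0.01047773]), np.float64(0.04404815941565951)) ((0.5561460256576538, -0.011909772641956806), 0.045506544411182404)
  spare [ 0.681 -0.025  0.087] [ 0.637 -0.062  0.075] [0.711 0.015 0.094]
  flask [0.52  0.486 0.25 ] [0.625 0.565 0.285]
  flaskred [0.556 0.472 0.043] [0.676 0.569 0.2  ]
side coaster (array([ 0.5561221 , -0.00888932]), np.float64(0.0466714541997261)) ((0.55548495054245, -0.009710578247904778), 0.04859768971800804)
  spare [ 0.671 -0.031  0.085] [ 0.638 -0.063  0.075] [0.707 0.011 0.093]
  flask [0.522 0.489 0.25 ] [0.625 0.556 0.285]
  flaskred [0.529 0.471 0.03 ] [0.674 0.548 0.2  ]
```

move_arm(
  increments=[
    {"travel": [0.0755, -0.0465, 0.13], "rot": [0, 0, 82.4], "claw": 1},
    {"travel": [0.0755, -0.0465, 0.13], "rot": [0, 0, 82.4], "claw": 1},
    {"travel": [0.0755, -0.0465, 0.13], "rot": [0, 0, 82.4], "claw": 1},
    {"travel": [0.0755, -0.0465, 0.13], "rot": [0, 0, 82.4], "claw": 1},
    {"travel": [0.0755, -0.0465, 0.13], "rot": [0, 0, 82.4], "claw": 1},
    {"travel": [0.0755, -0.0465, 0.13], "rot": [0, 0, 82.4], "claw": 1},
    {"travel": [0.0755, -0.0465, 0.13], "rot": [0, 0, 82.4], "claw": 1},
    {"travel": [0.0755, -0.0465, 0.13], "rot": [0, 0, 82.4], "claw": 1},
    {"travel": [0.0755, -0.0465, 0.13], "rot": [0, 0, 82.4], "claw": 1},
    {"travel": [0.0755, -0.0465, 0.13], "rot": [0, 0, 82.4], "claw": 1},
    {"travel": [0.0755, -0.0465, 0.13], "rot": [0, 0, 82.4], "claw": 1},
  ],
)

```text
time_s: 2.85
tool_pos: [0.5136, 0.2055, 0.2134]
tcp_rot: [0.998, 0.067, 0.0, -0.0]
force: [-0.2, -1.0, -0.1]
grip_width: 0.0855
```

```bash
cat >> meas.py <<'E'
def rep():
    st=ctrl.state(); r=R.from_quat(st['tcp_rot']).as_matrix()
    print('t',round(st['time_s'],2),'tcp',st['tool_pos'].round(4),'toolx',r[:,0].round(3),'tooly',r[:,1].round(3),'z',r[:,2].round(3),'F',st['force'].round(2),'w',round(st['grip_width'],4)); return st,r
def need(tx,ty,tz):
    st,r=rep(); d=r.T@(np.array([tx,ty,tz])-st['tool_pos']); print('travel',d.round(4)); return d
E
python3 - <<'E'
from meas import *
rep(); s=snap('wrist','w2.png'); snap('side','d2.png')
E
```

```text
t 2.85 tcp [0.5136 0.2055 0.2134] toolx [0.991 0.133 0.   ] tooly [ 0.133 -0.991 -0.   ] z [ 0.  0. -1.] F [-0.22 -1.02 -0.14] w 0.0855
```

View pics/w2.png

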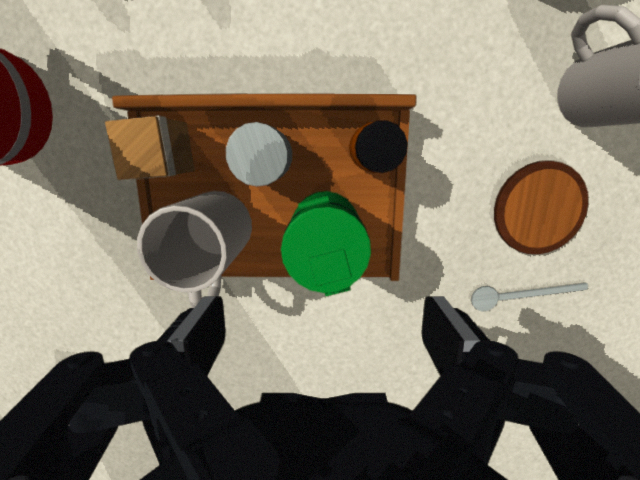

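View pics/d2.png

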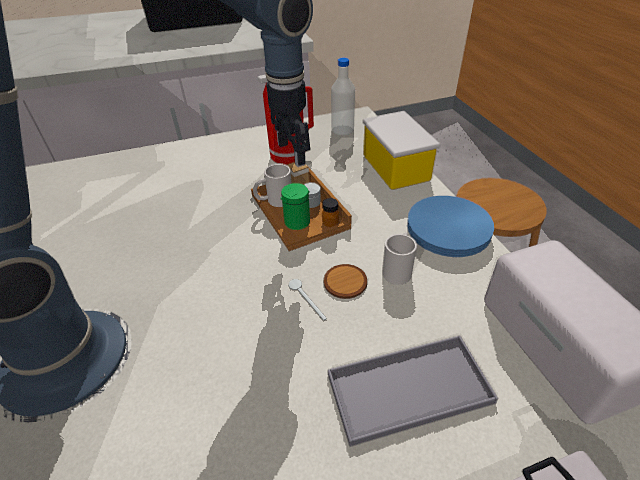

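The view is square with the board: lid circle (326,248), mug rim (183,250), masala tin (258,155). I'll refine the positions from this closer view.

```bash
python3 - <<'E'
from meas import *
s=snap('wrist'); P,ok=cloud(s); hsv=cv2.cvtColor(s['frame'],cv2.COLOR_RGB2HSV); H,Sa=hsv[...,0].astype(int),hsv[...,1].astype(int); Z=P[...,2]
def f(m,z,name):
    m=cv2.morphologyEx(m.astype(np.uint8),cv2.MORPH_OPEN,np.ones((9,9)))
    c,_=cv2.findContours(m,cv2.RETR_EXTERNAL,cv2.CHAIN_APPROX_NONE); c=max(c,key=cv2.contourArea).reshape(-1,2); h=cv2.convexHull(c).reshape(-1,2)
    q=toplane(s,h,z); print(name,circ(q),cv2.minEnclosingCircle(q[:,:2].astype(np.float32)),'zmed',np.median(Z[m>0]))
near=lambda x,y,r:np.hypot(P[...,0]-x,P[...,1]-y)<r
f((H>50)&(H<80)&(Sa>120)&near(.514,.204,.045)&(Z>.1),.11,'green')
m=near(.5,.306,.04)&(Z>.098); f(cv2.morphologyEx(m.astype(np.uint8),cv2.MORPH_CLOSE,np.ones((5,5)))|(near(.5,.306,.03)&(Z<.098)),.105,'mug')
f(near(.572,.267,.04)&(Z>.052)&(Z<.07),.059,'spice')
f(near(.591,.172,.04)&(Z>.07)&(Z<.09),.077,'jar')
f((H<20)&(Sa>110)&near(.556,-.01,.06),.006,'coaster')
need(.514,.204,.078)
E
```

```text
green (array([0.51535396, 0.20440788]), np.float64(0.03185029699423306)) ((0.5148376226425171, 0.20419347286224365), 0.03322833403944969) zmed 0.11002513242895909
mug (array([0.31184887, 0.39236623]), np.float64(0.08599369780113196)) ((0.3357868790626526, 0.42069023847579956), 0.08586456626653671) zmed 0.25997071338835126
spice (array([0.57195247, 0.26756987]), np.float64(0.02489398182337945)) ((0.5720576047897339, 0.2676200568675995), 0.025316497310996056) zmed 0.058952586602685625
jar (array([0.59060704, 0.17295701]), np.float64(0.018828172628068626)) ((0.5907127857208252, 0.17293889820575714), 0.01907077617943287) zmed 0.07704139247233044
coaster (array([ 0.55679572, -0.01030526]), np.float64(0.04786519364199167)) ((0.5574350357055664, -0.010056652128696442), 0.04888613522052765) zmed 0.008475859136061137
t 3.0 tcp [0.5136 0.2055 0.2133] toolx [0.991 0.133 0.   ] tooly [ 0.133 -0.991 -0.   ] z [ 0.  0. -1.] F [0.68 0.24 0.29] w 0.0855
travel [0.0002 0.0015 0.1353]
```

move_arm(
  increments=[
    {"travel": [0.0015, 0.0015, 0.03], "rot": [0, 0, 0], "claw": 1},
    {"travel": [0.0015, 0.0015, 0.06], "rot": [0, 0, 0], "claw": 1},
    {"travel": [0.0015, 0.0015, 0.09], "rot": [0, 0, 0], "claw": 1},
    {"travel": [0.0015, 0.0015, 0.115], "rot": [0, 0, 0], "claw": 1},
    {"travel": [0.0015, 0.0015, 0.13], "rot": [0, 0, 0], "claw": 1},
    {"travel": [0.0015, 0.0015, 0.135], "rot": [0, 0, 0], "claw": 1},
    {"travel": [0.0015, 0.0015, 0.135], "rot": [0, 0, 0], "claw": 1},
    {"travel": [0.0015, 0.0015, 0.135], "rot": [0, 0, 0], "claw": 1},
  ],
)

```text
time_s: 4.0
tool_pos: [0.5158, 0.2046, 0.0792]
tcp_rot: [0.998, 0.066, 0.001, -0.0]
force: [-0.4, -0.4, -1.0]
grip_width: 0.0855
```

```bash
python3 - <<'E'
from meas import *
rep(); s=snap('wrist','w3.png'); snap('side','d3.png')
E
```

```text
t 4.0 tcp [0.5158 0.2046 0.0792] toolx [0.991 0.132 0.002] tooly [ 0.132 -0.991 -0.001] z [ 0.002  0.001 -1.   ] F [-0.43 -0.39 -0.98] w 0.0855
```

View pics/w3.png

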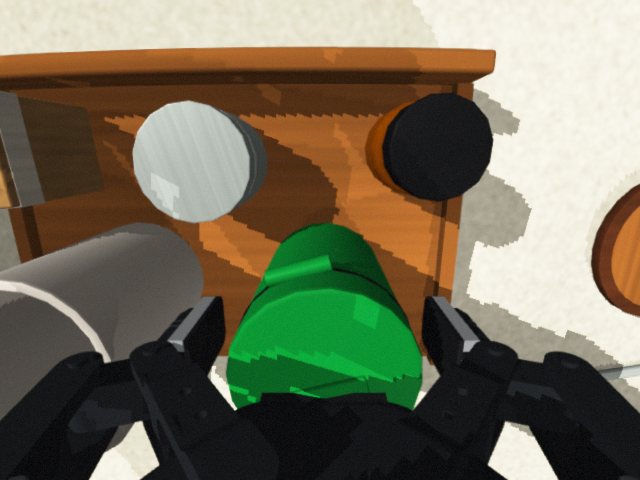

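The tin sits centred between the fingers, with the mug clear on the left. Closing now.

move_arm(
  increments=[
    {"travel": [0, 0, 0], "rot": [0, 0, 0], "claw": 0.6},
    {"travel": [0, 0, 0], "rot": [0, 0, 0], "claw": 0.6},
    {"travel": [0, 0, 0], "rot": [0, 0, 0], "claw": 0.6},
    {"travel": [0, 0, 0], "rot": [0, 0, 0], "claw": 0.6},
    {"travel": [0, 0, 0], "rot": [0, 0, 0], "claw": 0.6},
    {"travel": [0, 0, 0], "rot": [0, 0, 0], "claw": 0.6},
  ],
  grip_force=35,
)

```text
time_s: 4.85
tool_pos: [0.5155, 0.2043, 0.0789]
tcp_rot: [0.998, 0.066, 0.0, -0.0]
force: [-0.3, -1.1, 5.1]
grip_width: 0.0634
```

```bash
python3 - <<'E'
from meas import *
rep(); print(ctrl.state()['wrist_torque']); need(.633,-.288,.22)
E
```

```text
t 4.85 tcp [0.5155 0.2043 0.0789] toolx [0.991 0.132 0.001] tooly [ 0.132 -0.991 -0.   ] z [ 0.001  0.    -1.   ] F [-0.27 -1.12  5.12] w 0.0634
[-0.05685142  0.23873238  0.07466403]
t 4.85 tcp [0.5155 0.2043 0.0789] toolx [0.991 0.132 0.001] tooly [ 0.132 -0.991 -0.   ] z [ 0.001  0.    -1.   ] F [-0.27 -1.12  5.12] w 0.0634
travel [ 0.0515  0.5035 -0.1412]
```

move_arm(
  increments=[
    {"travel": [0, 0, -0.005], "rot": [0, 0, 0], "claw": 0.6},
    {"travel": [0, 0, -0.015], "rot": [0, 0, 0], "claw": 0.6},
    {"travel": [0, 0, -0.035], "rot": [0, 0, 0], "claw": 0.6},
    {"travel": [0, 0, -0.06], "rot": [0, 0, 0], "claw": 0.6},
    {"travel": [0, 0, -0.09], "rot": [0, 0, 0], "claw": 0.6},
    {"travel": [0, 0, -0.115], "rot": [0, 0, 0], "claw": 0.6},
    {"travel": [0, 0, -0.132], "rot": [0, 0, 0], "claw": 0.6},
    {"travel": [0, 0, -0.14], "rot": [0, 0, 0], "claw": 0.6},
    {"travel": [0, 0, -0.14], "rot": [0, 0, 0], "claw": 0.6},
  ],
)

```text
time_s: 5.98
tool_pos: [0.5151, 0.2042, 0.2183]
tcp_rot: [0.998, 0.066, 0.0, -0.0]
force: [0.5, -0.0, -4.0]
grip_width: 0.0636
```

```bash
python3 - <<'E'
from meas import *
snap('side','d4.png'); need(.633,-.288,.22)
E
```

```text
t 6.03 tcp [0.5148 0.2041 0.2177] toolx [ 0.991  0.132 -0.001] tooly [ 0.132 -0.991  0.   ] z [-0.001 -0.001 -1.   ] F [ 0.47 -0.7  -4.29] w 0.0631
travel [ 0.0521  0.5034 -0.0022]
```

View pics/d4.png

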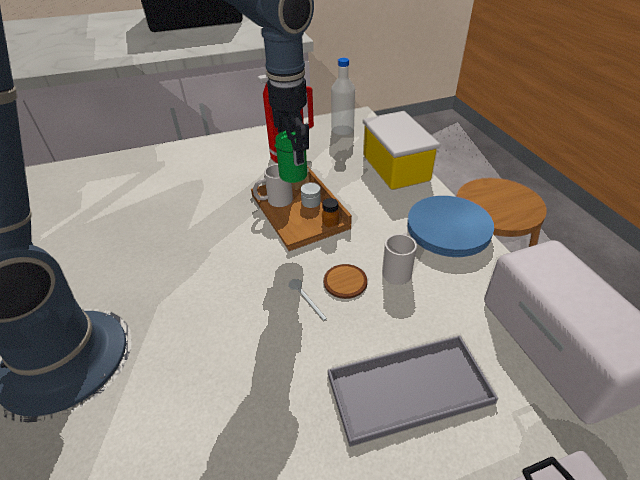

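```bash
python3 - <<'E'
from meas import *
import pickle; S=pickle.load(open('S1.pkl','rb'))
for n in['side','scene']:
    P,ok=cloud(S[n]); m=(P[...,2]>.06)&(P[...,0]>.45)&(P[...,0]<1.1)&(P[...,1]<-.08)&(P[...,1]>-.6)
    q=P[m]; print(n,len(q),q.min(0).round(3),q.max(0).round(3))
    q=q[(q[:,0]<.82)&(q[:,2]<.3)]; print(len(q), q.min(0).round(3) if len(q) else '', q.max(0).round(3) if len(q) else '')
E
```

```text
side 15447 [ 0.595 -0.511  0.06 ] [ 0.933 -0.162  0.143]
8119 [ 0.595 -0.511  0.06 ] [ 0.82  -0.162  0.143]
scene 18441 [ 0.534 -0.6    0.06 ] [ 0.936 -0.16   0.151]
5605 [ 0.534 -0.6    0.06 ] [ 0.82  -0.161  0.151]
```

move_arm(
  increments=[
    {"travel": [0.003, 0.03, 0], "rot": [0, 0, 0], "claw": 0.6},
    {"travel": [0.007, 0.07, 0], "rot": [0, 0, 0], "claw": 0.6},
    {"travel": [0.011, 0.11, 0], "rot": [0, 0, 0], "claw": 0.6},
    {"travel": [0.015, 0.15, 0], "rot": [0, 0, 0], "claw": 0.6},
    {"travel": [0.019, 0.19, 0], "rot": [0, 0, 0], "claw": 0.6},
    {"travel": [0.023, 0.23, 0], "rot": [0, 0, 0], "claw": 0.6},
    {"travel": [0.027, 0.27, 0], "rot": [0, 0, 0], "claw": 0.6},
    {"travel": [0.031, 0.31, 0], "rot": [0, 0, 0], "claw": 0.6},
    {"travel": [0.036, 0.35, 0], "rot": [0, 0, 0], "claw": 0.6},
    {"travel": [0.041, 0.39, 0], "rot": [0, 0, 0], "claw": 0.6},
    {"travel": [0.046, 0.43, 0], "rot": [0, 0, 0], "claw": 0.6},
    {"travel": [0.049, 0.46, 0], "rot": [0, 0, 0], "claw": 0.6},
    {"travel": [0.051, 0.485, 0], "rot": [0, 0, 0], "claw": 0.6},
    {"travel": [0.052, 0.5, 0], "rot": [0, 0, 0], "claw": 0.6},
    {"travel": [0.052, 0.503, 0], "rot": [0, 0, 0], "claw": 0.6},
    {"travel": [0.052, 0.503, 0], "rot": [0, 0, 0], "claw": 0.6},
  ],
)

```text
time_s: 8.02
tool_pos: [0.6334, -0.2862, 0.2181]
tcp_rot: [0.998, 0.067, -0.0, -0.001]
force: [-0.5, -0.0, -4.3]
grip_width: 0.0634
```

```bash
python3 - <<'E'
from meas import *
rep(); snap('side','d5.png'); snap('wrist','w5.png')
E
```

```text
t 8.03 tcp [ 0.6334 -0.2862  0.2181] toolx [ 0.991  0.133 -0.   ] tooly [ 0.133 -0.991 -0.001] z [-0.     0.001 -1.   ] F [-0.54 -0.05 -4.33] w 0.0634
```

View pics/d5.png

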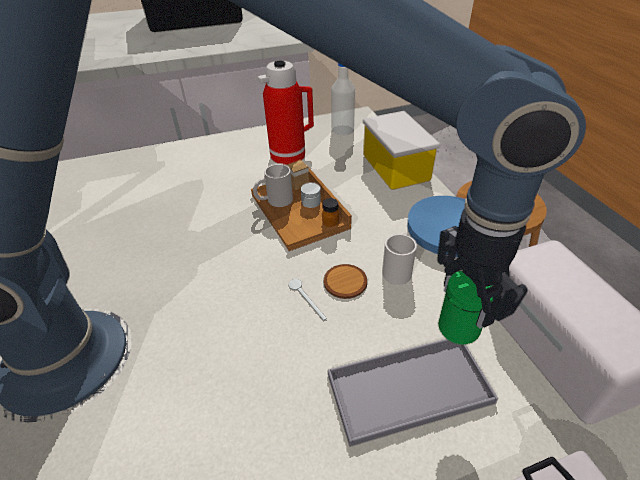

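View pics/w5.png

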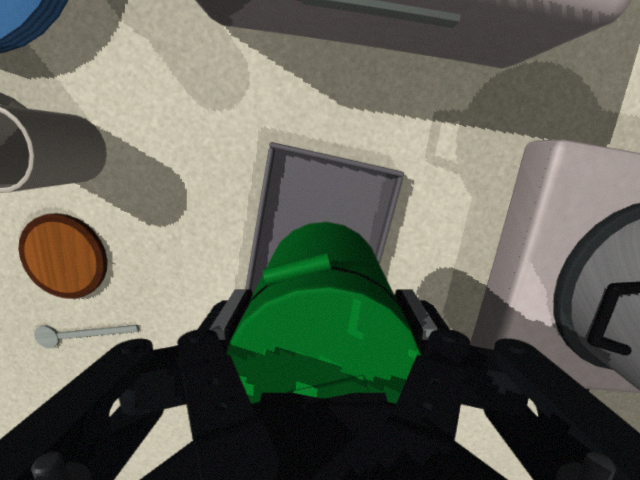

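```bash
python3 - <<'E'
from meas import *
s=snap('wrist')
p=toplane(s,[(272,143),(403,174)],.018)[:,:2]; d=p[1]-p[0]; print(p.round(4),np.linalg.norm(d))
n=d/np.linalg.norm(d); ux=np.array([n[1],-n[0]]);  ux=ux if ux[0]>0 else -ux
c=p.mean(0)-.13*ux; print('yaw',np.arctan2(ux[1],ux[0]),'c',c.round(4))
for x in(.06,.065,-.05,-.045): print(x,(c+x*ux).round(4))
s2=snap('side'); P,ok=cloud(s2); m=(P[...,2]>.12)&(P[...,2]<.16)&(P[...,0]>.6)&(abs(P[...,1]+.29)<.06); q=P[m]; print('toaster minx',np.percentile(q[:,0],[0,1,5]))
need(.633,-.288,.0689)
E
```

```text
[[ 0.7026 -0.2281]
 [ 0.691  -0.3535]] 0.12596795417959583
yaw -0.09145072833628382 c [ 0.5673 -0.279 ]
0.06 [ 0.6271 -0.2844]
0.065 [ 0.6321 -0.2849]
-0.05 [ 0.5176 -0.2744]
-0.045 [ 0.5225 -0.2748]
toaster minx [0.60070513 0.62021903 0.79617909]
t 8.22 tcp [ 0.6335 -0.2862  0.2185] toolx [0.991 0.134 0.   ] tooly [ 0.134 -0.991 -0.001] z [ 0.     0.001 -1.   ] F [-0.15  0.67 -3.37] w 0.0634
travel [-0.0008  0.0019  0.1496]
```

move_arm(
  increments=[
    {"travel": [-0.001, 0, 0.02], "rot": [0, 0, 0], "claw": 0.6},
    {"travel": [-0.001, 0, 0.045], "rot": [0, 0, 0], "claw": 0.6},
    {"travel": [-0.001, 0, 0.07], "rot": [0, 0, 0], "claw": 0.6},
    {"travel": [-0.001, 0, 0.095], "rot": [0, 0, 0], "claw": 0.6},
    {"travel": [-0.001, 0, 0.115], "rot": [0, 0, 0], "claw": 0.6},
    {"travel": [-0.001, 0, 0.13], "rot": [0, 0, 0], "claw": 0.6},
    {"travel": [-0.001, 0, 0.138], "rot": [0, 0, 0], "claw": 0.6},
    {"travel": [-0.001, 0, 0.143], "rot": [0, 0, 0], "claw": 0.6},
    {"travel": [-0.001, 0, 0.146], "rot": [0, 0, 0], "claw": 0.6},
    {"travel": [-0.001, 0, 0.146], "rot": [0, 0, 0], "claw": 0.6},
  ],
)

```text
time_s: 9.48
tool_pos: [0.6324, -0.2877, 0.0726]
tcp_rot: [0.998, 0.066, 0.0, 0.0]
force: [0.2, -0.1, -3.5]
grip_width: 0.0634
```

move_arm(
  increments=[
    {"travel": [0, 0, 0.001], "rot": [0, 0, 0], "claw": 0.6},
    {"travel": [0, 0, 0.002], "rot": [0, 0, 0], "claw": 0.6},
    {"travel": [0, 0, 0.0025], "rot": [0, 0, 0], "claw": 0.6},
  ],
)

```text
time_s: 9.85
tool_pos: [0.6323, -0.2876, 0.0699]
tcp_rot: [0.998, 0.066, 0.0, -0.0]
force: [0.4, 0.7, -4.4]
grip_width: 0.0635
```

move_arm(
  increments=[
    {"travel": [0, 0, 0.001], "rot": [0, 0, 0], "claw": 0.6},
    {"travel": [0, 0, 0.0015], "rot": [0, 0, 0], "claw": 0.6},
    {"travel": [0, 0, 0.0015], "rot": [0, 0, 0], "claw": 0.6},
  ],
)

```text
time_s: 10.22
tool_pos: [0.6324, -0.2876, 0.069]
tcp_rot: [0.998, 0.066, 0.0, -0.0]
force: [-1.5, 0.1, 2.4]
grip_width: 0.0631
```

Contact, so I release and rise.

move_arm(
  increments=[
    {"travel": [0, 0, 0], "rot": [0, 0, 0], "claw": 0.75},
    {"travel": [0, 0, 0], "rot": [0, 0, 0], "claw": 0.85},
    {"travel": [0, 0, 0], "rot": [0, 0, 0], "claw": 1},
    {"travel": [0, 0, 0], "rot": [0, 0, 0], "claw": 1},
    {"travel": [0, 0, 0], "rot": [0, 0, 0], "claw": 1},
    {"travel": [0, 0, -0.02], "rot": [0, 0, 0], "claw": 1},
    {"travel": [0, 0, -0.05], "rot": [0, 0, 0], "claw": 1},
    {"travel": [0, 0, -0.09], "rot": [0, 0, 0], "claw": 1},
    {"travel": [0, 0, -0.13], "rot": [0, 0, 0], "claw": 1},
    {"travel": [0, 0, -0.15], "rot": [0, 0, 0], "claw": 1},
    {"travel": [0, 0, -0.15], "rot": [0, 0, 0], "claw": 1},
  ],
)

```text
time_s: 11.6
tool_pos: [0.6329, -0.288, 0.2204]
tcp_rot: [0.998, 0.066, 0.002, 0.001]
force: [0.7, -0.6, -1.0]
grip_width: 0.0853
```

```bash
python3 - <<'E'
from meas import *
need(.5,.306,.22)
s=snap('wrist','w6.png');snap('side','d6.png')
E
```

```text
t 11.6 tcp [ 0.6329 -0.288   0.2204] toolx [0.991 0.132 0.003] tooly [ 0.132 -0.991  0.002] z [ 0.003 -0.001 -1.   ] F [ 0.71 -0.61 -0.96] w 0.0853
travel [-0.0532 -0.6064 -0.0008]
```

View pics/d6.png

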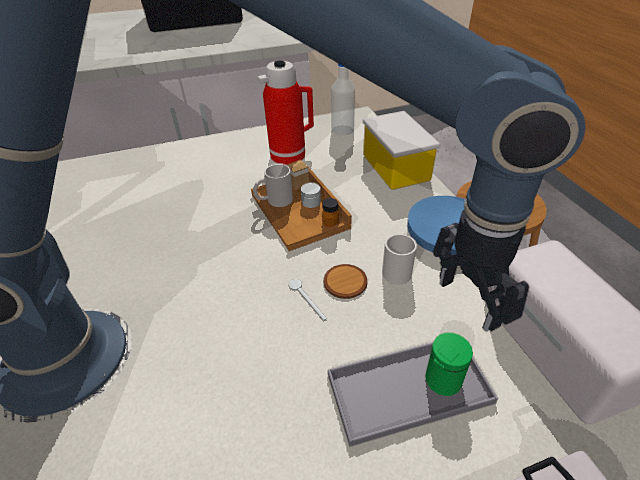

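View pics/w6.png

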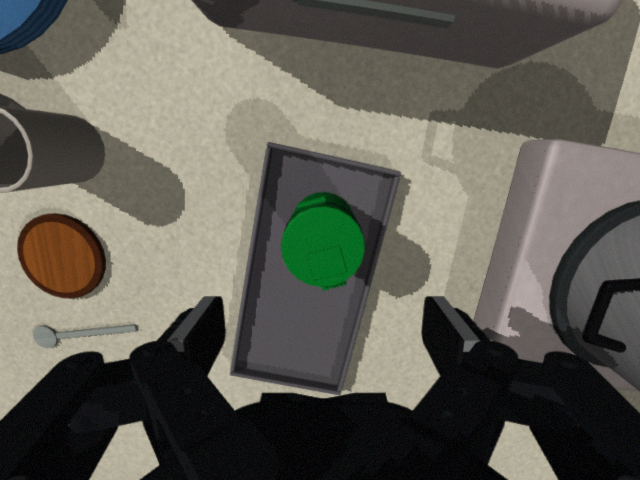

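The sugar tin stands upright in the tray at its far end (wrist px 322,245). Now I go over to the mug.

move_arm(
  increments=[
    {"travel": [-0.004, -0.04, 0], "rot": [0, 0, 0], "claw": 1},
    {"travel": [-0.009, -0.1, 0], "rot": [0, 0, 0], "claw": 1},
    {"travel": [-0.014, -0.16, 0], "rot": [0, 0, 0], "claw": 1},
    {"travel": [-0.019, -0.22, 0], "rot": [0, 0, 0], "claw": 1},
    {"travel": [-0.025, -0.28, 0], "rot": [0, 0, 0], "claw": 1},
    {"travel": [-0.031, -0.34, 0], "rot": [0, 0, 0], "claw": 1},
    {"travel": [-0.037, -0.4, 0], "rot": [0, 0, 0], "claw": 1},
    {"travel": [-0.042, -0.46, 0], "rot": [0, 0, 0], "claw": 1},
    {"travel": [-0.047, -0.52, 0], "rot": [0, 0, 0], "claw": 1},
    {"travel": [-0.05, -0.57, 0], "rot": [0, 0, 0], "claw": 1},
    {"travel": [-0.053, -0.6, 0], "rot": [0, 0, 0], "claw": 1},
    {"travel": [-0.053, -0.606, 0], "rot": [0, 0, 0], "claw": 1},
    {"travel": [-0.053, -0.606, 0], "rot": [0, 0, 0], "claw": 1},
    {"travel": [-0.053, -0.606, 0], "rot": [0, 0, 0], "claw": 1},
  ],
)

```text
time_s: 13.45
tool_pos: [0.5003, 0.3038, 0.2179]
tcp_rot: [0.998, 0.065, -0.0, 0.001]
force: [-0.3, 0.3, -0.3]
grip_width: 0.0853
```

```bash
python3 - <<'E'
from meas import *
s=snap('wrist','w7.png')
P,ok=cloud(s); Z=P[...,2]; 
m=(np.hypot(P[...,0]-.5,P[...,1]-.306)<.045)&(Z>.099)&(Z<.112)
m=cv2.morphologyEx(m.astype(np.uint8),cv2.MORPH_CLOSE,np.ones((3,3)))
n,lab,st,ce=cv2.connectedComponentsWithStats(m); i=1+np.argmax(st[1:,4])
c,_=cv2.findContours((lab==i).astype(np.uint8),cv2.RETR_EXTERNAL,cv2.CHAIN_APPROX_NONE); c=max(c,key=cv2.contourArea).reshape(-1,2); h=cv2.convexHull(c).reshape(-1,2)
q=toplane(s,h,.105); print(circ(q),cv2.minEnclosingCircle(q[:,:2].astype(np.float32)),st[i])
# handle
m=(np.hypot(P[...,0]-.5,P[...,1]-.306)>.038)&(np.hypot(P[...,0]-.5,P[...,1]-.306)<.075)&(Z>.05)&(Z<.1); hq=P[m]; hq=hq[hq[:,0]<.49]; print('handle',len(hq),hq.mean(0) if len(hq) else '')
need(.5,.306,.072)
E
```

```text
(array([0.50077565, 0.30778324]), np.float64(0.032730179210142235)) ((0.5008872151374817, 0.3078903257846832), 0.03314100205898285) [ 274  202   90   88 1668]
handle 253 [0.45192513 0.30174591 0.09069646]
t 13.5 tcp [0.5003 0.304  0.2181] toolx [ 0.992  0.129 -0.   ] tooly [ 0.129 -0.992  0.001] z [-0.    -0.001 -1.   ] F [ 0.17 -0.53 -0.08] w 0.0855
travel [ 0.     -0.0021  0.1461]
```

View pics/w7.png

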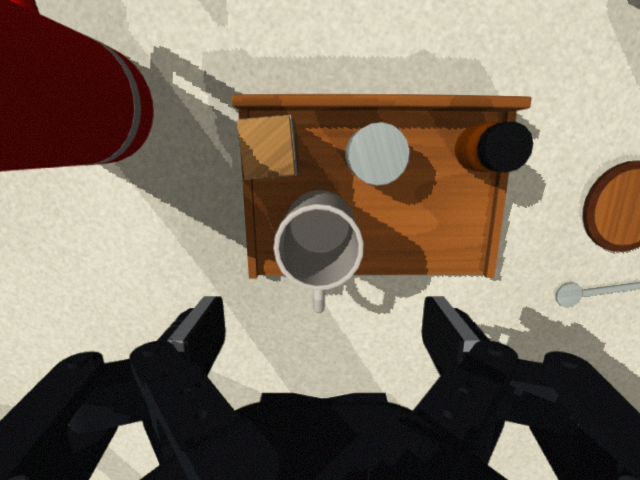

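move_arm(
  increments=[
    {"travel": [0.001, -0.003, 0.03], "rot": [0, 0, 0], "claw": 1},
    {"travel": [0.001, -0.003, 0.06], "rot": [0, 0, 0], "claw": 1},
    {"travel": [0.001, -0.003, 0.09], "rot": [0, 0, 0], "claw": 1},
    {"travel": [0.001, -0.003, 0.115], "rot": [0, 0, 0], "claw": 1},
    {"travel": [0.001, -0.003, 0.135], "rot": [0, 0, 0], "claw": 1},
    {"travel": [0.001, -0.003, 0.144], "rot": [0, 0, 0], "claw": 1},
    {"travel": [0.001, -0.003, 0.144], "rot": [0, 0, 0], "claw": 1},
    {"travel": [0.001, -0.003, 0.144], "rot": [0, 0, 0], "claw": 1},
  ],
)

```text
time_s: 14.5
tool_pos: [0.5009, 0.3093, 0.0753]
tcp_rot: [0.998, 0.066, 0.001, -0.0]
force: [0.2, -0.6, 0.1]
grip_width: 0.0854
```

move_arm(
  increments=[
    {"travel": [0, 0, 0], "rot": [0, 0, 0], "claw": 0.6},
    {"travel": [0, 0, 0], "rot": [0, 0, 0], "claw": 0.6},
    {"travel": [0, 0, 0], "rot": [0, 0, 0], "claw": 0.6},
    {"travel": [0, 0, 0], "rot": [0, 0, 0], "claw": 0.6},
    {"travel": [0, 0, 0], "rot": [0, 0, 0], "claw": 0.6},
    {"travel": [0, 0, 0], "rot": [0, 0, 0], "claw": 0.6},
  ],
  grip_force=35,
)

```text
time_s: 15.25
tool_pos: [0.5009, 0.3093, 0.0753]
tcp_rot: [0.998, 0.066, 0.001, -0.0]
force: [-0.1, -0.5, 5.6]
grip_width: 0.064
```

```bash
python3 - <<'E'
from meas import *
rep(); snap('wrist','w8.png')
E
```

```text
t 15.25 tcp [0.5009 0.3093 0.0753] toolx [0.991 0.132 0.002] tooly [ 0.132 -0.991 -0.   ] z [ 0.002  0.001 -1.   ] F [-0.12 -0.5   5.64] w 0.064
```

View pics/w8.png

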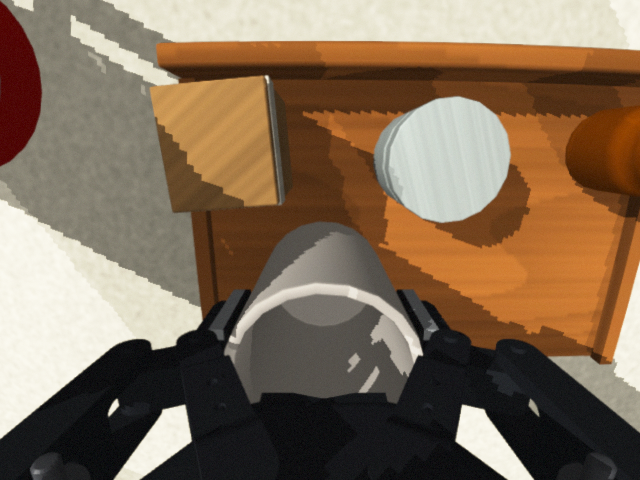

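move_arm(
  increments=[
    {"travel": [0, 0, -0.005], "rot": [0, 0, 0], "claw": 0.6},
    {"travel": [0, 0, -0.015], "rot": [0, 0, 0], "claw": 0.6},
    {"travel": [0, 0, -0.035], "rot": [0, 0, 0], "claw": 0.6},
    {"travel": [0, 0, -0.06], "rot": [0, 0, 0], "claw": 0.6},
    {"travel": [0, 0, -0.09], "rot": [0, 0, 0], "claw": 0.6},
    {"travel": [0, 0, -0.115], "rot": [0, 0, 0], "claw": 0.6},
    {"travel": [0, 0, -0.132], "rot": [0, 0, 0], "claw": 0.6},
    {"travel": [0, 0, -0.14], "rot": [0, 0, 0], "claw": 0.6},
    {"travel": [0, 0, -0.14], "rot": [0, 0, 0], "claw": 0.6},
  ],
)

```text
time_s: 16.42
tool_pos: [0.5001, 0.3092, 0.2143]
tcp_rot: [0.998, 0.066, 0.0, -0.0]
force: [-0.2, -0.2, -2.2]
grip_width: 0.0639
```

```bash
python3 - <<'E'
from meas import *
need(.522,-.275,.215)
E
```

```text
t 16.43 tcp [0.5001 0.3092 0.2143] toolx [0.991 0.132 0.   ] tooly [ 0.132 -0.991 -0.   ] z [ 0.  0. -1.] F [-0.23 -0.17 -2.19] w 0.0639
travel [-0.0555  0.5819 -0.0007]
```

move_arm(
  increments=[
    {"travel": [-0.003, 0.03, 0], "rot": [0, 0, 0], "claw": 0.6},
    {"travel": [-0.007, 0.07, 0], "rot": [0, 0, 0], "claw": 0.6},
    {"travel": [-0.011, 0.11, 0], "rot": [0, 0, 0], "claw": 0.6},
    {"travel": [-0.015, 0.155, 0], "rot": [0, 0, 0], "claw": 0.6},
    {"travel": [-0.019, 0.2, 0], "rot": [0, 0, 0], "claw": 0.6},
    {"travel": [-0.023, 0.245, 0], "rot": [0, 0, 0], "claw": 0.6},
    {"travel": [-0.027, 0.29, 0], "rot": [0, 0, 0], "claw": 0.6},
    {"travel": [-0.032, 0.335, 0], "rot": [0, 0, 0], "claw": 0.6},
    {"travel": [-0.036, 0.38, 0], "rot": [0, 0, 0], "claw": 0.6},
    {"travel": [-0.04, 0.425, 0], "rot": [0, 0, 0], "claw": 0.6},
    {"travel": [-0.045, 0.47, 0], "rot": [0, 0, 0], "claw": 0.6},
    {"travel": [-0.049, 0.51, 0], "rot": [0, 0, 0], "claw": 0.6},
    {"travel": [-0.052, 0.545, 0], "rot": [0, 0, 0], "claw": 0.6},
    {"travel": [-0.055, 0.57, 0], "rot": [0, 0, 0], "claw": 0.6},
    {"travel": [-0.0555, 0.58, 0], "rot": [0, 0, 0], "claw": 0.6},
    {"travel": [-0.0555, 0.582, 0], "rot": [0, 0, 0], "claw": 0.6},
    {"travel": [-0.0555, 0.582, 0], "rot": [0, 0, 0], "claw": 0.6},
  ],
)

```text
time_s: 18.55
tool_pos: [0.5224, -0.2736, 0.2139]
tcp_rot: [0.998, 0.067, -0.0, -0.001]
force: [-0.5, -0.1, -1.7]
grip_width: 0.0643
```

```bash
python3 - <<'E'
from meas import *
need(.522,-.275,.0653)
snap('wrist','w9.png'); snap('scene','s9.png')
E
```

```text
t 18.55 tcp [ 0.5224 -0.2736  0.2139] toolx [ 0.991  0.134 -0.   ] tooly [ 0.134 -0.991 -0.001] z [-0.001  0.001 -1.   ] F [-0.55 -0.11 -1.67] w 0.0643
travel [-0.0005  0.0015  0.1486]
```

View pics/w9.png

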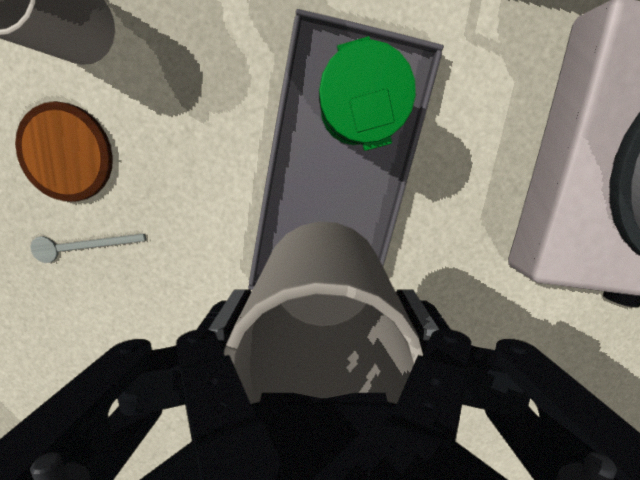

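View pics/s9.png

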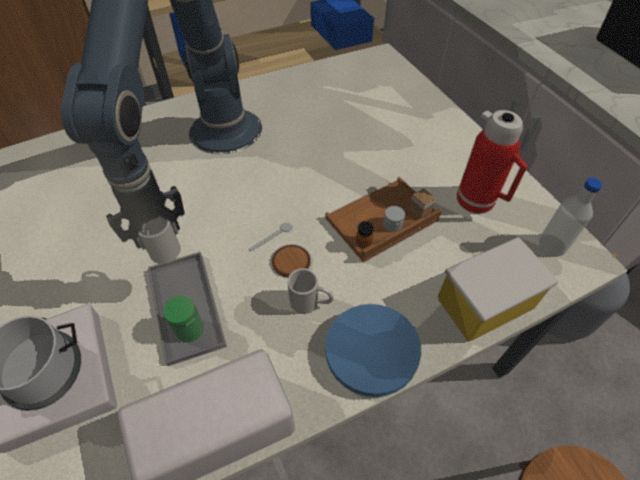

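```bash
python3 - <<'E'
from meas import *
import pickle; S=pickle.load(open('S1.pkl','rb'))
for n in['side','scene']:
    P,ok=cloud(S[n])
    for z0 in(.03,.08,.12):
        m=(P[...,2]>z0)&(P[...,2]<.3)&(P[...,0]>.40)&(P[...,0]<.60)&(P[...,1]<-.3)&(P[...,1]>-.6); q=P[m]
        if len(q): print(n,z0,len(q),'maxy',np.percentile(q[:,1],[99,100]).round(3),'zmax',q[:,2].max().round(3))
E
```

```text
side 0.03 54 maxy [-0.481 -0.481] zmax 0.14
side 0.08 54 maxy [-0.481 -0.481] zmax 0.14
side 0.12 54 maxy [-0.481 -0.481] zmax 0.14
scene 0.03 2469 maxy [-0.47  -0.469] zmax 0.151
scene 0.08 684 maxy [-0.492 -0.484] zmax 0.151
scene 0.12 381 maxy [-0.486 -0.484] zmax 0.151
```

Clear by more than 130 mm. Lowering the mug.

move_arm(
  increments=[
    {"travel": [0, 0.001, 0.02], "rot": [0, 0, 0], "claw": 0.6},
    {"travel": [0, 0.001, 0.045], "rot": [0, 0, 0], "claw": 0.6},
    {"travel": [0, 0.001, 0.07], "rot": [0, 0, 0], "claw": 0.6},
    {"travel": [0, 0.001, 0.095], "rot": [0, 0, 0], "claw": 0.6},
    {"travel": [0, 0.001, 0.115], "rot": [0, 0, 0], "claw": 0.6},
    {"travel": [0, 0.001, 0.13], "rot": [0, 0, 0], "claw": 0.6},
    {"travel": [0, 0.001, 0.138], "rot": [0, 0, 0], "claw": 0.6},
    {"travel": [0, 0.001, 0.143], "rot": [0, 0, 0], "claw": 0.6},
    {"travel": [0, 0.001, 0.146], "rot": [0, 0, 0], "claw": 0.6},
    {"travel": [0, 0.001, 0.147], "rot": [0, 0, 0], "claw": 0.6},
    {"travel": [0, 0.001, 0.147], "rot": [0, 0, 0], "claw": 0.6},
  ],
)

```text
time_s: 20.02
tool_pos: [0.5225, -0.2761, 0.0676]
tcp_rot: [0.998, 0.066, 0.0, 0.0]
force: [-0.7, -0.2, -2.0]
grip_width: 0.0636
```

move_arm(
  increments=[
    {"travel": [0, 0, 0.0005], "rot": [0, 0, 0], "claw": 0.6},
    {"travel": [0, 0, 0.001], "rot": [0, 0, 0], "claw": 0.6},
    {"travel": [0, 0, 0.0015], "rot": [0, 0, 0], "claw": 0.6},
  ],
)

```text
time_s: 20.4
tool_pos: [0.5223, -0.276, 0.0658]
tcp_rot: [0.998, 0.066, 0.0, -0.0]
force: [-0.1, -0.3, -2.0]
grip_width: 0.0638
```

move_arm(
  increments=[
    {"travel": [0, 0, 0.0005], "rot": [0, 0, 0], "claw": 0.6},
    {"travel": [0, 0, 0.001], "rot": [0, 0, 0], "claw": 0.6},
    {"travel": [0, 0, 0.001], "rot": [0, 0, 0], "claw": 0.6},
  ],
)

```text
time_s: 20.78
tool_pos: [0.5223, -0.276, 0.0653]
tcp_rot: [0.998, 0.066, 0.0, -0.0]
force: [-2.1, 1.0, 4.5]
grip_width: 0.0639
```

move_arm(
  increments=[
    {"travel": [0, 0, 0], "rot": [0, 0, 0], "claw": 0.75},
    {"travel": [0, 0, 0], "rot": [0, 0, 0], "claw": 0.85},
    {"travel": [0, 0, 0], "rot": [0, 0, 0], "claw": 1},
    {"travel": [0, 0, 0], "rot": [0, 0, 0], "claw": 1},
    {"travel": [0, 0, 0], "rot": [0, 0, 0], "claw": 1},
    {"travel": [0, 0, -0.02], "rot": [0, 0, 0], "claw": 1},
    {"travel": [0, 0, -0.05], "rot": [0, 0, 0], "claw": 1},
    {"travel": [0, 0, -0.09], "rot": [0, 0, 0], "claw": 1},
    {"travel": [0, 0, -0.13], "rot": [0, 0, 0], "claw": 1},
    {"travel": [0, 0, -0.15], "rot": [0, 0, 0], "claw": 1},
    {"travel": [0, 0, -0.15], "rot": [0, 0, 0], "claw": 1},
  ],
)

```text
time_s: 22.15
tool_pos: [0.5231, -0.2765, 0.2164]
tcp_rot: [0.998, 0.066, 0.002, 0.001]
force: [-0.0, -0.8, -0.7]
grip_width: 0.0851
```

```bash
python3 - <<'E'
from meas import *
need(.572,.2675,.2)
s=snap('wrist','w10.png');snap('side','d10.png')
for n,p in [('greentop',.1),('mugtop',.095)]: pass
P,ok=cloud(s); hsv=cv2.cvtColor(s['frame'],cv2.COLOR_RGB2HSV); H,Sa=hsv[...,0].astype(int),hsv[...,1].astype(int); Z=P[...,2]
m=(H>50)&(H<80)&(Sa>120)&(Z>.09); c=cv2.convexHull(np.argwhere(m)[:,::-1].astype(np.int32)).reshape(-1,2); print('green',circ(toplane(s,c,.1)))
m=(np.hypot(P[...,0]-.522,P[...,1]+.276)<.05)&(Z>.088)&(Z<.1); c=cv2.convexHull(np.argwhere(m)[:,::-1].astype(np.int32)).reshape(-1,2); print('mug',circ(toplane(s,c,.095)))
E
```

```text
t 22.15 tcp [ 0.5231 -0.2765  0.2164] toolx [0.991 0.132 0.003] tooly [ 0.132 -0.991  0.002] z [ 0.004 -0.001 -1.   ] F [-0.03 -0.77 -0.65] w 0.0851
travel [ 0.1203 -0.5328  0.0159]
green (array([ 0.36571241, -0.30066155]), np.float64(0.2917157034344849))
mug (array([ 0.52211123, -0.27569806]), np.float64(0.03278316504722681))
```

View pics/w10.png

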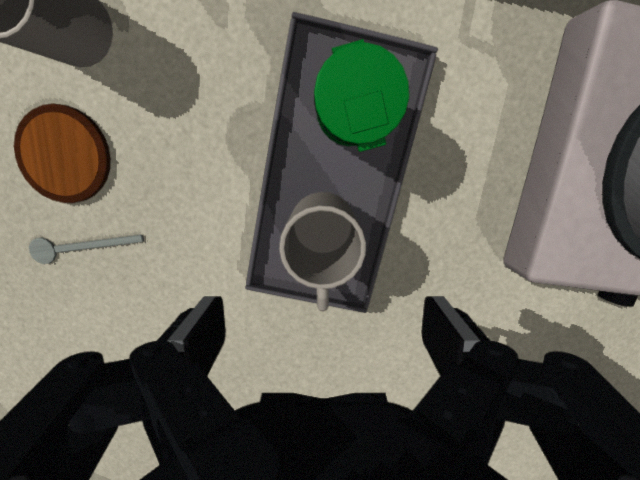

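```bash
python3 - <<'E'
from meas import *
s=snap('wrist')
p=toplane(s,[(247,290),(368,311),(436,48),(295,13)],.018)[:,:2]; c=p.mean(0)
print(p.round(4),c.round(4),np.linalg.norm(p-np.roll(p,-1,0),axis=1).round(3))
ux=((p[2]+p[3])-(p[0]+p[1])); ux/=np.linalg.norm(ux); uy=np.array([-ux[1],ux[0]]); print(np.arctan2(ux[1],ux[0]))
for n,q in[('mug',(.5221,-.2757)),('sugar',(.6323,-.2878))]: d=np.array(q)-c; print(n,d@ux,d@uy)
E
```

```text
[[ 0.4432 -0.2066]
 [ 0.4362 -0.3336]
 [ 0.6884 -0.3508]
 [ 0.6986 -0.2277]] [ 0.5666 -0.2797] [0.127 0.253 0.123 0.256]
-0.07528382131256395
mug -0.04467156764532505 0.0006501844475413533
sugar 0.0661263661050507 -0.003127099847734639
```

move_arm(
  increments=[
    {"travel": [0.008, -0.04, 0], "rot": [0, 0, 0], "claw": 1},
    {"travel": [0.02, -0.1, 0], "rot": [0, 0, 0], "claw": 1},
    {"travel": [0.035, -0.16, 0], "rot": [0, 0, 0], "claw": 1},
    {"travel": [0.05, -0.22, 0], "rot": [0, 0, 0], "claw": 1},
    {"travel": [0.063, -0.28, 0], "rot": [0, 0, 0], "claw": 1},
    {"travel": [0.077, -0.34, 0], "rot": [0, 0, 0], "claw": 1},
    {"travel": [0.09, -0.4, 0], "rot": [0, 0, 0], "claw": 1},
    {"travel": [0.104, -0.46, 0], "rot": [0, 0, 0], "claw": 1},
    {"travel": [0.115, -0.51, 0], "rot": [0, 0, 0], "claw": 1},
    {"travel": [0.12, -0.53, 0], "rot": [0, 0, 0], "claw": 1},
    {"travel": [0.12, -0.533, 0.01], "rot": [0, 0, 0], "claw": 1},
    {"travel": [0.12, -0.533, 0.01], "rot": [0, 0, 0], "claw": 1},
    {"travel": [0.12, -0.533, 0.01], "rot": [0, 0, 0], "claw": 1},
  ],
)

```text
time_s: 23.92
tool_pos: [0.5711, 0.2656, 0.2046]
tcp_rot: [0.998, 0.065, -0.0, 0.001]
force: [-0.8, 0.1, 0.3]
grip_width: 0.0849
```

```bash
python3 - <<'E'
from meas import *
s=snap('wrist','w11.png')
P,ok=cloud(s); Z=P[...,2]
for nm,x,y,zl,zh,z in[('spice',.572,.2675,.052,.066,.059),('jar',.591,.173,.07,.085,.077)]:
    m=(np.hypot(P[...,0]-x,P[...,1]-y)<.035)&(Z>zl)&(Z<zh); n,lab,st,ce=cv2.connectedComponentsWithStats(m.astype(np.uint8)); i=1+np.argmax(st[1:,4])
    c=cv2.convexHull(np.argwhere(lab==i)[:,::-1].astype(np.int32)).reshape(-1,2); print(nm,circ(toplane(s,c,z)))
m=(Z>.068)&(Z<.085)&(np.hypot(P[...,0]-.567,P[...,1]-.348)<.045); q=P[m]; print('tea',cv2.minAreaRect(q[:,:2].astype(np.float32)))
need(.572,.2675,.04)
E
```

```text
spice (array([0.57283338, 0.26787724]), np.float64(0.024826921044429972))
jar (array([0.59121568, 0.17406878]), np.float64(0.019355748770708062))
tea ((0.5660927891731262, 0.35636642575263977), (0.04456191882491112, 0.04118409380316734), 10.807106971740723)
t 23.98 tcp [0.5712 0.266  0.2049] toolx [0.992 0.129 0.   ] tooly [ 0.129 -0.992  0.001] z [ 0.    -0.001 -1.   ] F [-0.48  0.15 -0.12] w 0.0853
travel [ 0.0009 -0.0015  0.1649]
```

View pics/w11.png

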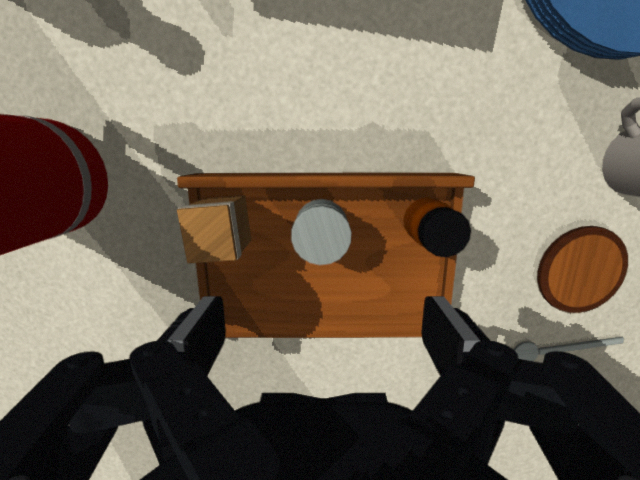

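move_arm(
  increments=[
    {"travel": [0.0015, -0.0015, 0.03], "rot": [0, 0, 0], "claw": 0.85},
    {"travel": [0.0015, -0.0015, 0.06], "rot": [0, 0, 0], "claw": 0.85},
    {"travel": [0.0015, -0.0015, 0.09], "rot": [0, 0, 0], "claw": 0.85},
    {"travel": [0.0015, -0.0015, 0.115], "rot": [0, 0, 0], "claw": 0.85},
    {"travel": [0.0015, -0.0015, 0.135], "rot": [0, 0, 0], "claw": 0.85},
    {"travel": [0.0015, -0.0015, 0.15], "rot": [0, 0, 0], "claw": 0.85},
    {"travel": [0.0015, -0.0015, 0.158], "rot": [0, 0, 0], "claw": 0.85},
    {"travel": [0.0015, -0.0015, 0.16], "rot": [0, 0, 0], "claw": 0.85},
    {"travel": [0.0015, -0.0015, 0.16], "rot": [0, 0, 0], "claw": 0.85},
  ],
)

```text
time_s: 25.1
tool_pos: [0.5724, 0.2701, 0.0453]
tcp_rot: [0.998, 0.066, 0.0, -0.0]
force: [-0.1, -0.8, -1.3]
grip_width: 0.0725
```

```bash
python3 - <<'E'
from meas import *
rep(); snap('wrist','w12.png')
E
```

```text
t 25.1 tcp [0.5724 0.2701 0.0453] toolx [0.991 0.132 0.001] tooly [ 0.132 -0.991 -0.   ] z [ 0.001  0.001 -1.   ] F [-0.15 -0.78 -1.25] w 0.0725
```

View pics/w12.png

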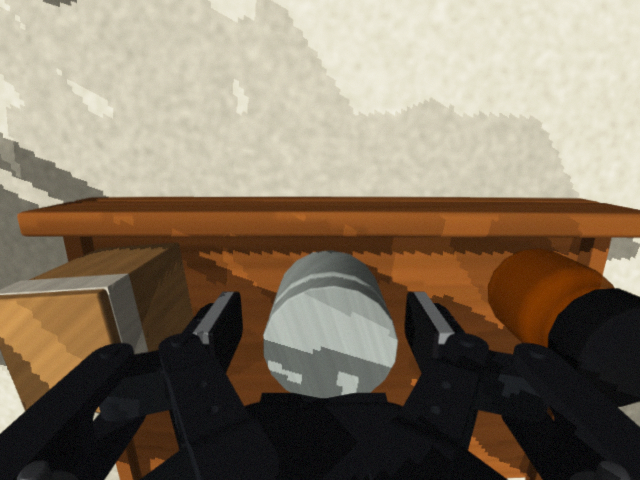

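move_arm(
  increments=[
    {"travel": [0, 0.002, 0], "rot": [0, 0, 0], "claw": 0.75},
    {"travel": [0, 0.002, 0], "rot": [0, 0, 0], "claw": 0.45},
    {"travel": [0, 0.002, 0], "rot": [0, 0, 0], "claw": 0.45},
    {"travel": [0, 0.002, 0], "rot": [0, 0, 0], "claw": 0.45},
    {"travel": [0, 0.002, 0], "rot": [0, 0, 0], "claw": 0.45},
    {"travel": [0, 0.002, 0], "rot": [0, 0, 0], "claw": 0.45},
    {"travel": [0, 0.002, 0], "rot": [0, 0, 0], "claw": 0.45},
  ],
  grip_force=30,
)

```text
time_s: 26.02
tool_pos: [0.5727, 0.2678, 0.0454]
tcp_rot: [0.998, 0.066, 0.0, -0.0]
force: [-1.1, -0.4, 5.2]
grip_width: 0.0493
```

move_arm(
  increments=[
    {"travel": [0, 0, -0.005], "rot": [0, 0, 0], "claw": 0.45},
    {"travel": [0, 0, -0.015], "rot": [0, 0, 0], "claw": 0.45},
    {"travel": [0, 0, -0.035], "rot": [0, 0, 0], "claw": 0.45},
    {"travel": [0, 0, -0.06], "rot": [0, 0, 0], "claw": 0.45},
    {"travel": [0, 0, -0.09], "rot": [0, 0, 0], "claw": 0.45},
    {"travel": [0, 0, -0.115], "rot": [0, 0, 0], "claw": 0.45},
    {"travel": [0, 0, -0.13], "rot": [0, 0, 0], "claw": 0.45},
    {"travel": [0, 0, -0.13], "rot": [0, 0, 0], "claw": 0.45},
  ],
)

```text
time_s: 27.02
tool_pos: [0.5729, 0.2682, 0.1765]
tcp_rot: [0.998, 0.066, 0.001, -0.001]
force: [-0.2, -0.4, -1.5]
grip_width: 0.0489
```

```bash
python3 - <<'E'
from meas import *
need(.5565,-.010,.175); snap('wrist','w13.png')
E
```

```text
t 27.02 tcp [0.5729 0.2682 0.1765] toolx [0.991 0.132 0.003] tooly [ 0.132 -0.991 -0.001] z [ 0.003  0.001 -1.   ] F [-0.24 -0.37 -1.49] w 0.0489
travel [-0.053   0.2736  0.001 ]
```

View pics/w13.png

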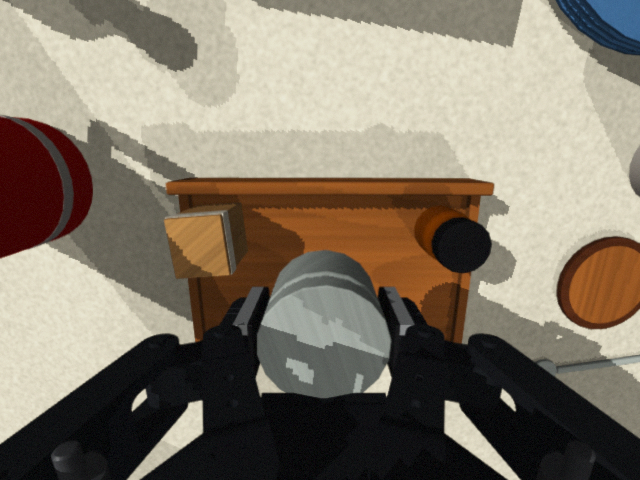

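move_arm(
  increments=[
    {"travel": [-0.006, 0.03, 0], "rot": [0, 0, 0], "claw": 0.45},
    {"travel": [-0.014, 0.07, 0], "rot": [0, 0, 0], "claw": 0.45},
    {"travel": [-0.023, 0.115, 0], "rot": [0, 0, 0], "claw": 0.45},
    {"travel": [-0.031, 0.16, 0], "rot": [0, 0, 0], "claw": 0.45},
    {"travel": [-0.04, 0.205, 0], "rot": [0, 0, 0], "claw": 0.45},
    {"travel": [-0.047, 0.245, 0], "rot": [0, 0, 0], "claw": 0.45},
    {"travel": [-0.052, 0.267, 0], "rot": [0, 0, 0], "claw": 0.45},
    {"travel": [-0.053, 0.2735, 0], "rot": [0, 0, 0], "claw": 0.45},
    {"travel": [-0.053, 0.2735, 0], "rot": [0, 0, 0], "claw": 0.45},
    {"travel": [-0.053, 0.2735, 0], "rot": [0, 0, 0], "claw": 0.45},
  ],
)

```text
time_s: 28.32
tool_pos: [0.556, -0.0086, 0.1745]
tcp_rot: [0.998, 0.067, -0.0, -0.0]
force: [0.2, -0.6, -0.7]
grip_width: 0.0495
```

```bash
python3 - <<'E'
from meas import *
need(.5565,-.010,.0382); snap('wrist','w14.png'); snap('side','d14.png')
E
```

```text
t 28.32 tcp [ 0.556  -0.0086  0.1745] toolx [ 0.991  0.135 -0.   ] tooly [ 0.135 -0.991 -0.001] z [-0.     0.001 -1.   ] F [ 0.15 -0.59 -0.72] w 0.0495
travel [0.0004 0.0016 0.1363]
```

View pics/w14.png

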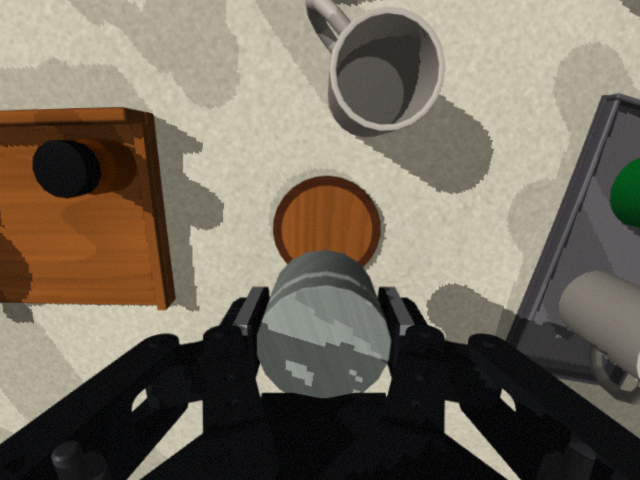

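move_arm(
  increments=[
    {"travel": [0.0005, 0.001, 0.02], "rot": [0, 0, 0], "claw": 0.45},
    {"travel": [0.0005, 0.001, 0.045], "rot": [0, 0, 0], "claw": 0.45},
    {"travel": [0.0005, 0.001, 0.07], "rot": [0, 0, 0], "claw": 0.45},
    {"travel": [0.0005, 0.001, 0.095], "rot": [0, 0, 0], "claw": 0.45},
    {"travel": [0.0005, 0.001, 0.112], "rot": [0, 0, 0], "claw": 0.45},
    {"travel": [0.0005, 0.001, 0.123], "rot": [0, 0, 0], "claw": 0.45},
    {"travel": [0.0005, 0.001, 0.13], "rot": [0, 0, 0], "claw": 0.45},
    {"travel": [0.0005, 0.001, 0.133], "rot": [0, 0, 0], "claw": 0.45},
    {"travel": [0.0005, 0.001, 0.134], "rot": [0, 0, 0], "claw": 0.45},
    {"travel": [0.0005, 0.001, 0.134], "rot": [0, 0, 0], "claw": 0.45},
  ],
)

```text
time_s: 29.68
tool_pos: [0.5568, -0.0112, 0.0412]
tcp_rot: [0.998, 0.066, 0.0, -0.0]
force: [0.2, 0.2, -1.0]
grip_width: 0.0495
```

move_arm(
  increments=[
    {"travel": [0, 0, 0.0005], "rot": [0, 0, 0], "claw": 0.45},
    {"travel": [0, 0, 0.001], "rot": [0, 0, 0], "claw": 0.45},
    {"travel": [0, 0, 0.001], "rot": [0, 0, 0], "claw": 0.45},
  ],
)

```text
time_s: 30.05
tool_pos: [0.5566, -0.0112, 0.0399]
tcp_rot: [0.998, 0.066, 0.0, -0.0]
force: [0.1, -0.2, -0.4]
grip_width: 0.0493
```

move_arm(
  increments=[
    {"travel": [0, 0, 0.0005], "rot": [0, 0, 0], "claw": 0.45},
    {"travel": [0, 0, 0.001], "rot": [0, 0, 0], "claw": 0.45},
    {"travel": [0, 0, 0.001], "rot": [0, 0, 0], "claw": 0.45},
  ],
)

```text
time_s: 30.42
tool_pos: [0.5565, -0.0112, 0.0387]
tcp_rot: [0.998, 0.066, -0.0, -0.0]
force: [-0.3, -0.6, -0.3]
grip_width: 0.049
```

move_arm(
  increments=[
    {"travel": [0, 0, 0.0005], "rot": [0, 0, 0], "claw": 0.45},
    {"travel": [0, 0, 0.0005], "rot": [0, 0, 0], "claw": 0.45},
    {"travel": [0, 0, 0.0005], "rot": [0, 0, 0], "claw": 0.45},
  ],
)

```text
time_s: 30.8
tool_pos: [0.5566, -0.0112, 0.0384]
tcp_rot: [0.998, 0.066, 0.0, -0.0]
force: [-1.1, -0.1, 0.5]
grip_width: 0.0492
```

move_arm(
  increments=[
    {"travel": [0, 0, 0.0005], "rot": [0, 0, 0], "claw": 0.6},
    {"travel": [0, 0, 0.0005], "rot": [0, 0, 0], "claw": 0.75},
    {"travel": [0, 0, 0.0005], "rot": [0, 0, 0], "claw": 0.85},
    {"travel": [0, 0, 0.0005], "rot": [0, 0, 0], "claw": 0.85},
    {"travel": [0, 0, 0.0005], "rot": [0, 0, 0], "claw": 0.85},
    {"travel": [0, 0, -0.02], "rot": [0, 0, 0], "claw": 0.85},
    {"travel": [0, 0, -0.05], "rot": [0, 0, 0], "claw": 0.85},
    {"travel": [0, 0, -0.09], "rot": [0, 0, 0], "claw": 0.85},
    {"travel": [0, 0, -0.13], "rot": [0, 0, 0], "claw": 1},
    {"travel": [0, 0, -0.17], "rot": [0, 0, 0], "claw": 1},
    {"travel": [0, 0, -0.17], "rot": [0, 0, 0], "claw": 1},
    {"travel": [0, 0, -0.17], "rot": [0, 0, 0], "claw": 1},
  ],
)

```text
time_s: 32.3
tool_pos: [0.5559, -0.0111, 0.2077]
tcp_rot: [0.998, 0.066, -0.001, -0.0]
force: [0.1, 0.2, -0.2]
grip_width: 0.0852
```

```bash
python3 - <<'E'
from meas import *
s=snap('wrist','w15.png'); snap('side','d15.png')
P,ok=cloud(s); Z=P[...,2]; hsv=cv2.cvtColor(s['frame'],cv2.COLOR_RGB2HSV); H,Sa=hsv[...,0].astype(int),hsv[...,1].astype(int)
m=(np.hypot(P[...,0]-.5565,P[...,1]+.011)<.035)&(Z>.046)&(Z<.06); print('tin z',np.median(Z[m]))
c=cv2.convexHull(np.argwhere(m)[:,::-1].astype(np.int32)).reshape(-1,2); print(circ(toplane(s,c,.052)))
m=((H<20)&(Sa>110)&(np.hypot(P[...,0]-.5565,P[...,1]+.01)<.06)&(Z<.02)) 
c=cv2.convexHull(np.argwhere(m)[:,::-1].astype(np.int32)).reshape(-1,2); print('coaster',circ(toplane(s,c,.006)))
need(.522,-.2758,.215)
E
```

```text
tin z 0.051872367447823586
(array([ 0.5568579, -0.0108314]), np.float64(0.024854221075631754))
coaster (array([ 0.55700582, -0.01059627]), np.float64(0.04717708501038831))
t 32.4 tcp [ 0.5556 -0.0111  0.2069] toolx [ 0.991  0.132 -0.003] tooly [ 0.132 -0.991 -0.   ] z [-0.003 -0.    -1.   ] F [-0.05  0.51 -0.67] w 0.0856
travel [-0.0683  0.2579 -0.008 ]
```

View pics/w15.png

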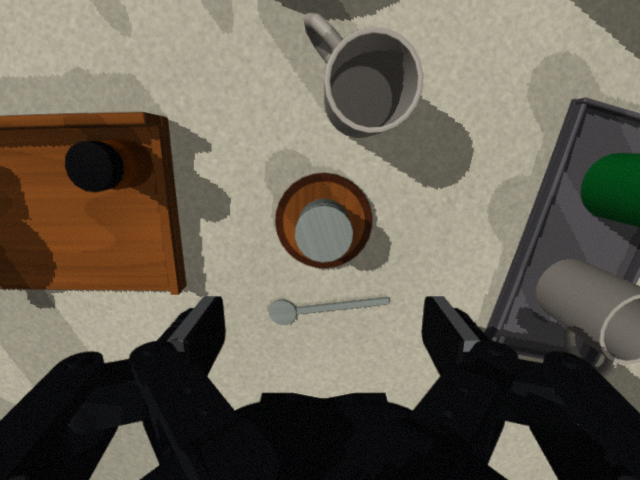

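The masala tin is centred on the coaster to within 1 mm (px 324,232). Now back to the mug.

move_arm(
  increments=[
    {"travel": [-0.01, 0.04, -0.008], "rot": [0, 0, 0], "claw": 1},
    {"travel": [-0.025, 0.095, -0.008], "rot": [0, 0, 0], "claw": 1},
    {"travel": [-0.04, 0.15, -0.008], "rot": [0, 0, 0], "claw": 1},
    {"travel": [-0.054, 0.205, -0.008], "rot": [0, 0, 0], "claw": 1},
    {"travel": [-0.065, 0.245, -0.008], "rot": [0, 0, 0], "claw": 1},
    {"travel": [-0.068, 0.2575, -0.008], "rot": [0, 0, 0], "claw": 1},
    {"travel": [-0.068, 0.2575, -0.008], "rot": [0, 0, 0], "claw": 1},
    {"travel": [-0.068, 0.2575, -0.008], "rot": [0, 0, 0], "claw": 1},
  ],
)

```text
time_s: 33.4
tool_pos: [0.5239, -0.273, 0.2157]
tcp_rot: [0.998, 0.068, -0.0, -0.001]
force: [0.1, 0.2, -0.8]
grip_width: 0.0853
```

```bash
python3 - <<'E'
from meas import *
s=snap('wrist','w16.png'); P,ok=cloud(s); Z=P[...,2]
m=(np.hypot(P[...,0]-.522,P[...,1]+.276)<.05)&(Z>.088)&(Z<.1); c=cv2.convexHull(np.argwhere(m)[:,::-1].astype(np.int32)).reshape(-1,2); print('mug',circ(toplane(s,c,.095)))
need(.522,-.2758,.0653)
E
```

```text
mug (array([ 0.52217471, -0.27571127]), np.float64(0.03278346087712219))
t 33.45 tcp [ 0.5239 -0.273   0.2159] toolx [ 0.991  0.136 -0.   ] tooly [ 0.136 -0.991 -0.001] z [-0.     0.001 -1.   ] F [-0.28  1.03  0.3 ] w 0.0853
travel [-0.0023  0.0027  0.1506]
```

move_arm(
  increments=[
    {"travel": [-0.002, 0.0015, 0.03], "rot": [0, 0, 0], "claw": 1},
    {"travel": [-0.002, 0.0015, 0.06], "rot": [0, 0, 0], "claw": 1},
    {"travel": [-0.002, 0.0015, 0.09], "rot": [0, 0, 0], "claw": 1},
    {"travel": [-0.002, 0.0015, 0.115], "rot": [0, 0, 0], "claw": 1},
    {"travel": [-0.002, 0.0015, 0.137], "rot": [0, 0, 0], "claw": 1},
    {"travel": [-0.002, 0.0015, 0.149], "rot": [0, 0, 0], "claw": 1},
    {"travel": [-0.002, 0.0015, 0.149], "rot": [0, 0, 0], "claw": 1},
    {"travel": [-0.002, 0.0015, 0.149], "rot": [0, 0, 0], "claw": 1},
    {"travel": [-0.002, 0.0015, 0.149], "rot": [0, 0, 0], "claw": 1},
  ],
)

```text
time_s: 34.58
tool_pos: [0.5221, -0.2774, 0.0683]
tcp_rot: [0.998, 0.066, 0.001, 0.0]
force: [-0.0, 0.1, 0.9]
grip_width: 0.0853
```

move_arm(
  increments=[
    {"travel": [0, 0, 0], "rot": [0, 0, 0], "claw": 0.6},
    {"travel": [0, 0, 0], "rot": [0, 0, 0], "claw": 0.6},
    {"travel": [0, 0, 0], "rot": [0, 0, 0], "claw": 0.6},
    {"travel": [0, 0, 0], "rot": [0, 0, 0], "claw": 0.6},
    {"travel": [0, 0, 0], "rot": [0, 0, 0], "claw": 0.6},
    {"travel": [0, 0, 0], "rot": [0, 0, 0], "claw": 0.6},
  ],
  grip_force=35,
)

```text
time_s: 35.33
tool_pos: [0.5218, -0.2772, 0.068]
tcp_rot: [0.998, 0.066, 0.0, 0.0]
force: [-0.4, 1.7, 5.7]
grip_width: 0.0639
```

move_arm(
  increments=[
    {"travel": [0, 0, -0.005], "rot": [0, 0, 0], "claw": 0.6},
    {"travel": [0, 0, -0.015], "rot": [0, 0, 0], "claw": 0.6},
    {"travel": [0, 0, -0.035], "rot": [0, 0, 0], "claw": 0.6},
    {"travel": [0, 0, -0.06], "rot": [0, 0, 0], "claw": 0.6},
    {"travel": [0, 0, -0.09], "rot": [0, 0, 0], "claw": 0.6},
    {"travel": [0, 0, -0.12], "rot": [0, 0, 0], "claw": 0.6},
    {"travel": [0, 0, -0.142], "rot": [0, 0, 0], "claw": 0.6},
    {"travel": [0, 0, -0.15], "rot": [0, 0, 0], "claw": 0.6},
    {"travel": [0, 0, -0.15], "rot": [0, 0, 0], "claw": 0.6},
  ],
)

```text
time_s: 36.45
tool_pos: [0.5213, -0.2771, 0.2174]
tcp_rot: [0.998, 0.066, 0.0, 0.0]
force: [-0.5, -0.1, -1.7]
grip_width: 0.0644
```

```bash
python3 - <<'E'
from meas import *
need(.501,.308,.215); snap('wrist','w17.png')
E
```

```text
t 36.45 tcp [ 0.5213 -0.2771  0.2174] toolx [0.991 0.132 0.   ] tooly [ 0.132 -0.991  0.   ] z [ 0.  0. -1.] F [-0.5  -0.07 -1.66] w 0.0644
travel [ 0.0573 -0.5826  0.0024]
```

View pics/w17.png

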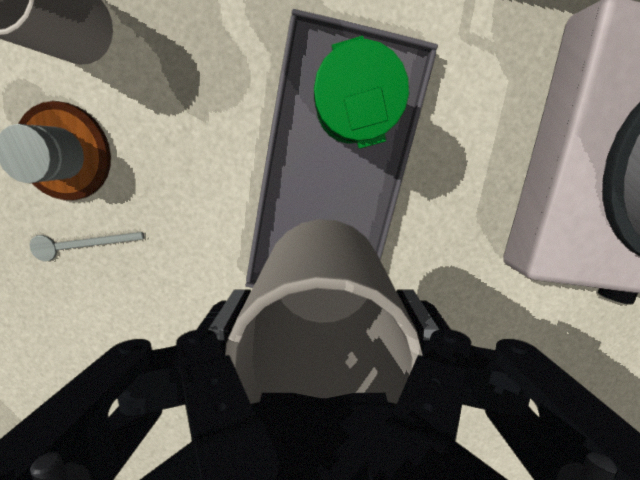

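move_arm(
  increments=[
    {"travel": [0.003, -0.03, 0], "rot": [0, 0, 0], "claw": 0.6},
    {"travel": [0.007, -0.07, 0], "rot": [0, 0, 0], "claw": 0.6},
    {"travel": [0.011, -0.11, 0], "rot": [0, 0, 0], "claw": 0.6},
    {"travel": [0.015, -0.155, 0], "rot": [0, 0, 0], "claw": 0.6},
    {"travel": [0.019, -0.2, 0], "rot": [0, 0, 0], "claw": 0.6},
    {"travel": [0.024, -0.245, 0], "rot": [0, 0, 0], "claw": 0.6},
    {"travel": [0.028, -0.29, 0], "rot": [0, 0, 0], "claw": 0.6},
    {"travel": [0.033, -0.335, 0], "rot": [0, 0, 0], "claw": 0.6},
    {"travel": [0.037, -0.38, 0], "rot": [0, 0, 0], "claw": 0.6},
    {"travel": [0.042, -0.425, 0], "rot": [0, 0, 0], "claw": 0.6},
    {"travel": [0.046, -0.47, 0], "rot": [0, 0, 0], "claw": 0.6},
    {"travel": [0.05, -0.51, 0], "rot": [0, 0, 0], "claw": 0.6},
    {"travel": [0.054, -0.545, 0], "rot": [0, 0, 0], "claw": 0.6},
    {"travel": [0.056, -0.57, 0], "rot": [0, 0, 0], "claw": 0.6},
    {"travel": [0.057, -0.58, 0], "rot": [0, 0, 0], "claw": 0.6},
    {"travel": [0.057, -0.5825, 0], "rot": [0, 0, 0], "claw": 0.6},
    {"travel": [0.057, -0.5825, 0], "rot": [0, 0, 0], "claw": 0.6},
  ],
)

```text
time_s: 38.62
tool_pos: [0.5011, 0.3064, 0.217]
tcp_rot: [0.998, 0.066, -0.0, 0.001]
force: [-0.2, 0.4, -2.4]
grip_width: 0.064
```

```bash
python3 - <<'E'
from meas import *
need(.5005,.3078,.079); snap('side','d18.png')
E
```

```text
t 38.62 tcp [0.5011 0.3064 0.217 ] toolx [ 0.991  0.131 -0.   ] tooly [ 0.131 -0.991  0.001] z [-0.    -0.001 -1.   ] F [-0.22  0.4  -2.45] w 0.064
travel [-0.0004 -0.0016  0.138 ]
```

View pics/d18.png

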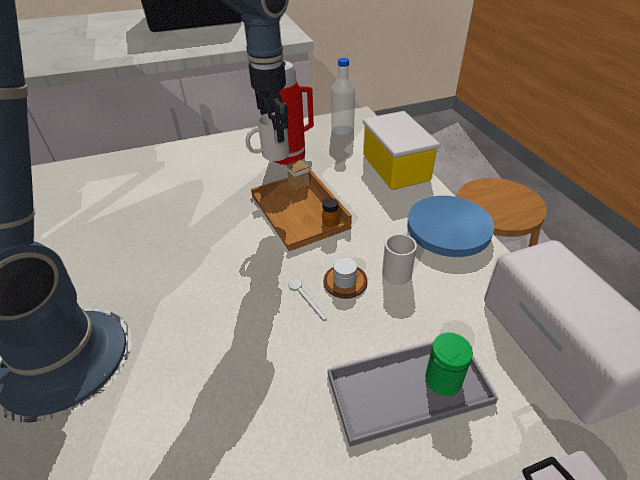

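move_arm(
  increments=[
    {"travel": [0, 0, 0.02], "rot": [0, 0, 0], "claw": 0.6},
    {"travel": [0, 0, 0.045], "rot": [0, 0, 0], "claw": 0.6},
    {"travel": [0, 0, 0.07], "rot": [0, 0, 0], "claw": 0.6},
    {"travel": [0, 0, 0.095], "rot": [0, 0, 0], "claw": 0.6},
    {"travel": [0, 0, 0.113], "rot": [0, 0, 0], "claw": 0.6},
    {"travel": [0, 0, 0.125], "rot": [0, 0, 0], "claw": 0.6},
    {"travel": [0, 0, 0.132], "rot": [0, 0, 0], "claw": 0.6},
    {"travel": [0, 0, 0.135], "rot": [0, 0, 0], "claw": 0.6},
    {"travel": [0, 0, 0.136], "rot": [0, 0, 0], "claw": 0.6},
    {"travel": [0, 0, 0.136], "rot": [0, 0, 0], "claw": 0.6},
  ],
)

```text
time_s: 39.92
tool_pos: [0.5012, 0.308, 0.0818]
tcp_rot: [0.998, 0.066, 0.0, -0.0]
force: [0.8, 0.5, -2.4]
grip_width: 0.0636
```

move_arm(
  increments=[
    {"travel": [0, 0, 0.0005], "rot": [0, 0, 0], "claw": 0.6},
    {"travel": [0, 0, 0.001], "rot": [0, 0, 0], "claw": 0.6},
    {"travel": [0, 0, 0.001], "rot": [0, 0, 0], "claw": 0.6},
  ],
)

```text
time_s: 40.3
tool_pos: [0.5009, 0.3077, 0.0804]
tcp_rot: [0.998, 0.066, 0.0, -0.0]
force: [-0.6, 0.8, -1.6]
grip_width: 0.0642
```

move_arm(
  increments=[
    {"travel": [0, 0, 0.001], "rot": [0, 0, 0], "claw": 0.6},
    {"travel": [0, 0, 0.0015], "rot": [0, 0, 0], "claw": 0.6},
    {"travel": [0, 0, 0.002], "rot": [0, 0, 0], "claw": 0.6},
    {"travel": [0, 0, 0.002], "rot": [0, 0, 0], "claw": 0.6},
  ],
)

```text
time_s: 40.8
tool_pos: [0.5009, 0.3077, 0.0783]
tcp_rot: [0.998, 0.066, -0.0, 0.0]
force: [0.2, 0.2, -2.3]
grip_width: 0.064
```

move_arm(
  increments=[
    {"travel": [0, 0, 0.0005], "rot": [0, 0, 0], "claw": 0.6},
    {"travel": [0, 0, 0.0005], "rot": [0, 0, 0], "claw": 0.6},
    {"travel": [0, 0, 0.0005], "rot": [0, 0, 0], "claw": 0.6},
  ],
)

```text
time_s: 41.18
tool_pos: [0.5009, 0.3078, 0.078]
tcp_rot: [0.998, 0.066, 0.0, -0.0]
force: [-0.5, 0.4, 0.2]
grip_width: 0.0637
```

Touching. Release, rise and look.

move_arm(
  increments=[
    {"travel": [0, 0, 0.0005], "rot": [0, 0, 0], "claw": 0.75},
    {"travel": [0, 0, 0.0005], "rot": [0, 0, 0], "claw": 0.85},
    {"travel": [0, 0, 0.0005], "rot": [0, 0, 0], "claw": 1},
    {"travel": [0, 0, 0.0005], "rot": [0, 0, 0], "claw": 1},
    {"travel": [0, 0, 0.0005], "rot": [0, 0, 0], "claw": 1},
    {"travel": [0, 0, -0.02], "rot": [0, 0, 0], "claw": 1},
    {"travel": [0, 0, -0.05], "rot": [0, 0, 0], "claw": 1},
    {"travel": [0, 0, -0.09], "rot": [0, 0, 0], "claw": 1},
    {"travel": [0, 0, -0.13], "rot": [0, 0, 0], "claw": 1},
    {"travel": [0, 0, -0.14], "rot": [0, 0, 0], "claw": 1},
    {"travel": [0, 0, -0.14], "rot": [0, 0, 0], "claw": 1},
    {"travel": [0, 0, -0.14], "rot": [0, 0, 0], "claw": 1},
  ],
)

```text
time_s: 42.68
tool_pos: [0.5, 0.3072, 0.2161]
tcp_rot: [0.998, 0.066, -0.001, 0.001]
force: [-0.5, 0.1, 0.0]
grip_width: 0.0853
```

```bash
python3 - <<'E'
from meas import *
s=snap('wrist','w19.png'); P,ok=cloud(s); Z=P[...,2]
m=(np.hypot(P[...,0]-.501,P[...,1]-.307)<.045)&(Z>.099)&(Z<.112); n,lab,st,ce=cv2.connectedComponentsWithStats(m.astype(np.uint8)); i=1+np.argmax(st[1:,4])
c=cv2.convexHull(np.argwhere(lab==i)[:,::-1].astype(np.int32)).reshape(-1,2); print('mug',circ(toplane(s,c,.105)),np.median(Z[lab==i]))
need(.6323,-.2878,.22)
E
```

```text
mug (array([0.50139494, 0.30821685]), np.float64(0.03269763034940933)) 0.10454519854921537
t 42.73 tcp [0.5001 0.3073 0.2161] toolx [ 0.991  0.132 -0.003] tooly [ 0.132 -0.991  0.002] z [-0.003 -0.002 -1.   ] F [-0.57  1.28 -0.89] w 0.0852
travel [ 0.0523  0.6074 -0.0032]
```

View pics/w19.png

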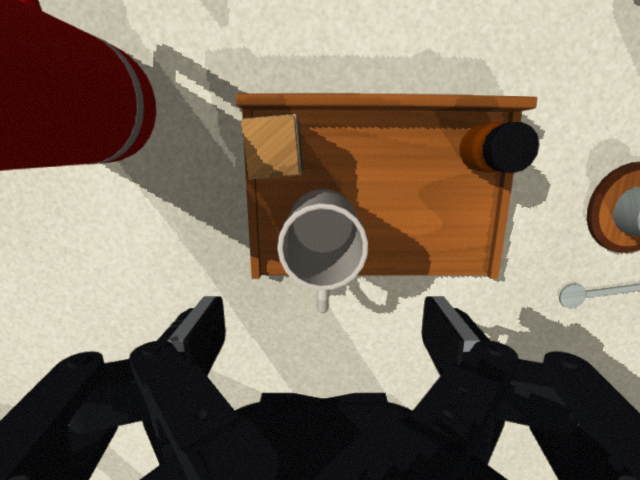

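The mug is back at (0.5014, 0.3082), against (0.5008, 0.3078) at the start. Fetching the sugar tin.

move_arm(
  increments=[
    {"travel": [0.004, 0.04, -0.003], "rot": [0, 0, 0], "claw": 1},
    {"travel": [0.009, 0.1, -0.003], "rot": [0, 0, 0], "claw": 1},
    {"travel": [0.014, 0.16, -0.003], "rot": [0, 0, 0], "claw": 1},
    {"travel": [0.019, 0.22, -0.003], "rot": [0, 0, 0], "claw": 1},
    {"travel": [0.025, 0.28, -0.003], "rot": [0, 0, 0], "claw": 1},
    {"travel": [0.031, 0.34, -0.003], "rot": [0, 0, 0], "claw": 1},
    {"travel": [0.037, 0.4, -0.003], "rot": [0, 0, 0], "claw": 1},
    {"travel": [0.042, 0.46, -0.003], "rot": [0, 0, 0], "claw": 1},
    {"travel": [0.046, 0.52, -0.003], "rot": [0, 0, 0], "claw": 1},
    {"travel": [0.05, 0.57, -0.003], "rot": [0, 0, 0], "claw": 1},
    {"travel": [0.052, 0.6, -0.003], "rot": [0, 0, 0], "claw": 1},
    {"travel": [0.052, 0.607, -0.003], "rot": [0, 0, 0], "claw": 1},
    {"travel": [0.052, 0.607, -0.003], "rot": [0, 0, 0], "claw": 1},
    {"travel": [0.052, 0.607, -0.003], "rot": [0, 0, 0], "claw": 1},
    {"travel": [0.052, 0.607, -0.003], "rot": [0, 0, 0], "claw": 1},
  ],
)

```text
time_s: 44.6
tool_pos: [0.6331, -0.2852, 0.221]
tcp_rot: [0.998, 0.067, 0.0, -0.0]
force: [-0.0, -0.9, -0.2]
grip_width: 0.0853
```

```bash
python3 - <<'E'
from meas import *
s=snap('wrist','w20.png'); P,ok=cloud(s); Z=P[...,2]; hsv=cv2.cvtColor(s['frame'],cv2.COLOR_RGB2HSV); H,Sa=hsv[...,0].astype(int),hsv[...,1].astype(int)
m=(H>50)&(H<80)&(Sa>120)&(Z>.09)&(np.hypot(P[...,0]-.632,P[...,1]+.288)<.045)
m=cv2.morphologyEx(m.astype(np.uint8),cv2.MORPH_OPEN,np.ones((9,9)))
c=cv2.convexHull(np.argwhere(m)[:,::-1].astype(np.int32)).reshape(-1,2); q=toplane(s,c,.1); print('green',circ(q),cv2.minEnclosingCircle(q[:,:2].astype(np.float32)))
need(.6323,-.2876,.069)
E
```

```text
green (array([ 0.63241208, -0.28766092]), np.float64(0.03189240727675471)) ((0.6318355202674866, -0.28788551688194275), 0.03356410562992096)
t 44.65 tcp [ 0.633  -0.2856  0.2211] toolx [0.991 0.134 0.   ] tooly [ 0.134 -0.991 -0.   ] z [ 0.     0.001 -1.   ] F [-0.07 -0.71 -0.25] w 0.0856
travel [-0.001   0.002   0.1521]
```

move_arm(
  increments=[
    {"travel": [-0.001, 0.0005, 0.03], "rot": [0, 0, 0], "claw": 1},
    {"travel": [-0.001, 0.0005, 0.06], "rot": [0, 0, 0], "claw": 1},
    {"travel": [-0.001, 0.0005, 0.09], "rot": [0, 0, 0], "claw": 1},
    {"travel": [-0.001, 0.0005, 0.115], "rot": [0, 0, 0], "claw": 1},
    {"travel": [-0.001, 0.0005, 0.137], "rot": [0, 0, 0], "claw": 1},
    {"travel": [-0.001, 0.0005, 0.15], "rot": [0, 0, 0], "claw": 1},
    {"travel": [-0.001, 0.0005, 0.15], "rot": [0, 0, 0], "claw": 1},
    {"travel": [-0.001, 0.0005, 0.15], "rot": [0, 0, 0], "claw": 1},
    {"travel": [-0.001, 0.0005, 0.15], "rot": [0, 0, 0], "claw": 1},
  ],
)

```text
time_s: 45.78
tool_pos: [0.6324, -0.288, 0.072]
tcp_rot: [0.998, 0.066, 0.001, 0.0]
force: [0.0, -0.2, 0.5]
grip_width: 0.0857
```

move_arm(
  increments=[
    {"travel": [0, 0, 0], "rot": [0, 0, 0], "claw": 0.6},
    {"travel": [0, 0, 0], "rot": [0, 0, 0], "claw": 0.6},
    {"travel": [0, 0, 0], "rot": [0, 0, 0], "claw": 0.6},
    {"travel": [0, 0, 0], "rot": [0, 0, 0], "claw": 0.6},
    {"travel": [0, 0, 0], "rot": [0, 0, 0], "claw": 0.6},
    {"travel": [0, 0, 0], "rot": [0, 0, 0], "claw": 0.6},
  ],
  grip_force=35,
)

```text
time_s: 46.52
tool_pos: [0.6322, -0.2879, 0.0716]
tcp_rot: [0.998, 0.066, 0.001, 0.0]
force: [-0.2, 0.2, 5.7]
grip_width: 0.0634
```

move_arm(
  increments=[
    {"travel": [0, 0, -0.005], "rot": [0, 0, 0], "claw": 0.6},
    {"travel": [0, 0, -0.015], "rot": [0, 0, 0], "claw": 0.6},
    {"travel": [0, 0, -0.035], "rot": [0, 0, 0], "claw": 0.6},
    {"travel": [0, 0, -0.06], "rot": [0, 0, 0], "claw": 0.6},
    {"travel": [0, 0, -0.09], "rot": [0, 0, 0], "claw": 0.6},
    {"travel": [0, 0, -0.12], "rot": [0, 0, 0], "claw": 0.6},
    {"travel": [0, 0, -0.142], "rot": [0, 0, 0], "claw": 0.6},
    {"travel": [0, 0, -0.15], "rot": [0, 0, 0], "claw": 0.6},
    {"travel": [0, 0, -0.15], "rot": [0, 0, 0], "claw": 0.6},
  ],
)

```text
time_s: 47.65
tool_pos: [0.6318, -0.2877, 0.2215]
tcp_rot: [0.998, 0.066, 0.001, 0.0]
force: [-0.1, 0.2, -4.7]
grip_width: 0.0633
```

```bash
python3 - <<'E'
from meas import *
need(.515,.2043,.22); snap('side','d21.png')
E
```

```text
t 47.65 tcp [ 0.6318 -0.2877  0.2215] toolx [0.991 0.132 0.001] tooly [ 0.132 -0.991  0.   ] z [ 0.001 -0.    -1.   ] F [-0.13  0.18 -4.66] w 0.0633
travel [-0.0507 -0.5031  0.0012]
```

View pics/d21.png

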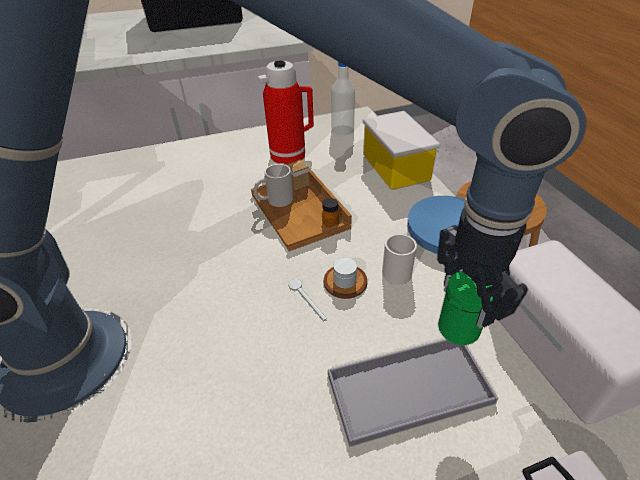

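move_arm(
  increments=[
    {"travel": [-0.003, -0.03, 0], "rot": [0, 0, 0], "claw": 0.6},
    {"travel": [-0.007, -0.07, 0], "rot": [0, 0, 0], "claw": 0.6},
    {"travel": [-0.011, -0.11, 0], "rot": [0, 0, 0], "claw": 0.6},
    {"travel": [-0.015, -0.15, 0], "rot": [0, 0, 0], "claw": 0.6},
    {"travel": [-0.019, -0.19, 0], "rot": [0, 0, 0], "claw": 0.6},
    {"travel": [-0.023, -0.23, 0], "rot": [0, 0, 0], "claw": 0.6},
    {"travel": [-0.027, -0.27, 0], "rot": [0, 0, 0], "claw": 0.6},
    {"travel": [-0.031, -0.31, 0], "rot": [0, 0, 0], "claw": 0.6},
    {"travel": [-0.035, -0.35, 0], "rot": [0, 0, 0], "claw": 0.6},
    {"travel": [-0.039, -0.39, 0], "rot": [0, 0, 0], "claw": 0.6},
    {"travel": [-0.043, -0.43, 0], "rot": [0, 0, 0], "claw": 0.6},
    {"travel": [-0.046, -0.46, 0], "rot": [0, 0, 0], "claw": 0.6},
    {"travel": [-0.049, -0.485, 0], "rot": [0, 0, 0], "claw": 0.6},
    {"travel": [-0.051, -0.5, 0], "rot": [0, 0, 0], "claw": 0.6},
    {"travel": [-0.051, -0.503, 0], "rot": [0, 0, 0], "claw": 0.6},
    {"travel": [-0.051, -0.503, 0], "rot": [0, 0, 0], "claw": 0.6},
    {"travel": [-0.051, -0.503, 0], "rot": [0, 0, 0], "claw": 0.6},
  ],
)

```text
time_s: 49.82
tool_pos: [0.5151, 0.2028, 0.2208]
tcp_rot: [0.998, 0.065, 0.0, 0.0]
force: [0.1, 0.2, -3.5]
grip_width: 0.0632
```

```bash
python3 - <<'E'
from meas import *
need(.515,.2043,.0816)
E
```

```text
t 49.83 tcp [0.5151 0.2028 0.2208] toolx [0.991 0.13  0.   ] tooly [ 0.13  -0.991  0.001] z [ 0.    -0.001 -1.   ] F [ 0.09  0.24 -3.54] w 0.0632
travel [ 1.000e-04 -1.600e-03  1.392e-01]
```

move_arm(
  increments=[
    {"travel": [0, 0, 0.02], "rot": [0, 0, 0], "claw": 0.6},
    {"travel": [0, 0, 0.045], "rot": [0, 0, 0], "claw": 0.6},
    {"travel": [0, 0, 0.07], "rot": [0, 0, 0], "claw": 0.6},
    {"travel": [0, 0, 0.095], "rot": [0, 0, 0], "claw": 0.6},
    {"travel": [0, 0, 0.113], "rot": [0, 0, 0], "claw": 0.6},
    {"travel": [0, 0, 0.125], "rot": [0, 0, 0], "claw": 0.6},
    {"travel": [0, 0, 0.132], "rot": [0, 0, 0], "claw": 0.6},
    {"travel": [0, 0, 0.135], "rot": [0, 0, 0], "claw": 0.6},
    {"travel": [0, 0, 0.137], "rot": [0, 0, 0], "claw": 0.6},
    {"travel": [0, 0, 0.137], "rot": [0, 0, 0], "claw": 0.6},
  ],
)

```text
time_s: 51.08
tool_pos: [0.5149, 0.2043, 0.0841]
tcp_rot: [0.998, 0.066, 0.0, -0.0]
force: [-0.1, -0.6, -3.6]
grip_width: 0.0632
```

move_arm(
  increments=[
    {"travel": [0, 0, 0.0005], "rot": [0, 0, 0], "claw": 0.6},
    {"travel": [0, 0, 0.001], "rot": [0, 0, 0], "claw": 0.6},
    {"travel": [0, 0, 0.001], "rot": [0, 0, 0], "claw": 0.6},
  ],
)

```text
time_s: 51.45
tool_pos: [0.5147, 0.2042, 0.0829]
tcp_rot: [0.998, 0.066, 0.0, -0.0]
force: [-0.1, -0.0, -3.0]
grip_width: 0.0638
```

move_arm(
  increments=[
    {"travel": [0, 0, 0.0005], "rot": [0, 0, 0], "claw": 0.6},
    {"travel": [0, 0, 0.001], "rot": [0, 0, 0], "claw": 0.6},
    {"travel": [0, 0, 0.001], "rot": [0, 0, 0], "claw": 0.6},
  ],
)

```text
time_s: 51.82
tool_pos: [0.5147, 0.2042, 0.0818]
tcp_rot: [0.998, 0.066, -0.0, 0.0]
force: [-0.3, -0.1, -3.2]
grip_width: 0.063
```

move_arm(
  increments=[
    {"travel": [0, 0, 0.0005], "rot": [0, 0, 0], "claw": 0.6},
    {"travel": [0, 0, 0.0005], "rot": [0, 0, 0], "claw": 0.6},
    {"travel": [0, 0, 0.0005], "rot": [0, 0, 0], "claw": 0.6},
  ],
)

```text
time_s: 52.2
tool_pos: [0.5147, 0.2042, 0.0816]
tcp_rot: [0.998, 0.066, 0.0, -0.0]
force: [-1.0, -0.3, 1.0]
grip_width: 0.0631
```

move_arm(
  increments=[
    {"travel": [0, 0, 0.0005], "rot": [0, 0, 0], "claw": 0.75},
    {"travel": [0, 0, 0.0005], "rot": [0, 0, 0], "claw": 0.85},
    {"travel": [0, 0, 0.0005], "rot": [0, 0, 0], "claw": 0.95},
    {"travel": [0, 0, 0.0005], "rot": [0, 0, 0], "claw": 0.95},
    {"travel": [0, 0, 0.0005], "rot": [0, 0, 0], "claw": 0.95},
    {"travel": [0, 0, -0.02], "rot": [0, 0, 0], "claw": 0.95},
    {"travel": [0, 0, -0.05], "rot": [0, 0, 0], "claw": 0.95},
    {"travel": [0, 0, -0.09], "rot": [0, 0, 0], "claw": 0.95},
    {"travel": [0, 0, -0.13], "rot": [0, 0, 0], "claw": 0.95},
    {"travel": [0, 0, -0.15], "rot": [0, 0, 0], "claw": 0.95},
    {"travel": [0, 0, -0.15], "rot": [0, 0, 0], "claw": 0.95},
    {"travel": [0, 0, -0.15], "rot": [0, 0, 0], "claw": 0.95},
  ],
)

```text
time_s: 53.7
tool_pos: [0.514, 0.2039, 0.2302]
tcp_rot: [0.998, 0.066, -0.001, 0.0]
force: [0.9, 1.4, 0.8]
grip_width: 0.0813
```

```bash
python3 - <<'E'
from meas import *
rep()
s=snap('wrist','w22.png'); snap('scene','s22.png'); snap('side','d22.png'); P,ok=cloud(s); Z=P[...,2]; hsv=cv2.cvtColor(s['frame'],cv2.COLOR_RGB2HSV); H,Sa=hsv[...,0].astype(int),hsv[...,1].astype(int)
near=lambda x,y,r:np.hypot(P[...,0]-x,P[...,1]-y)<r
def f(nm,m,z,k=1):
    m=cv2.morphologyEx(m.astype(np.uint8),cv2.MORPH_OPEN,np.ones((k,k))); n,lab,st,ce=cv2.connectedComponentsWithStats(m); i=1+np.argmax(st[1:,4])
    c=cv2.convexHull(np.argwhere(lab==i)[:,::-1].astype(np.int32)).reshape(-1,2); print(nm,circ(toplane(s,c,z)),np.median(Z[lab==i]))
f('green',(H>50)&(H<80)&(Sa>120)&near(.515,.204,.045)&(Z>.1),.11,9)
f('mug',near(.501,.308,.045)&(Z>.099)&(Z<.112),.105)
f('jar',near(.591,.173,.035)&(Z>.07)&(Z<.085),.077)
f('spice',near(.557,-.011,.035)&(Z>.046)&(Z<.06),.052)
E
```

```text
t 53.7 tcp [0.514  0.2039 0.2302] toolx [ 0.991  0.132 -0.002] tooly [ 0.132 -0.991  0.001] z [-0.002 -0.001 -1.   ] F [0.86 1.41 0.77] w 0.0813
green (array([0.5150097 , 0.20450459]), np.float64(0.03194469594580231)) 0.1100219270918518
mug (array([0.5015034 , 0.30722738]), np.float64(0.032856175406912935)) 0.10432152096725886
jar (array([0.59064186, 0.1727752 ]), np.float64(0.0188937098988698)) 0.07703359928193812
spice (array([ 0.55575824, -0.00858956]), np.float64(0.025999383371614386)) 0.052188636094241625
```

View pics/w22.png

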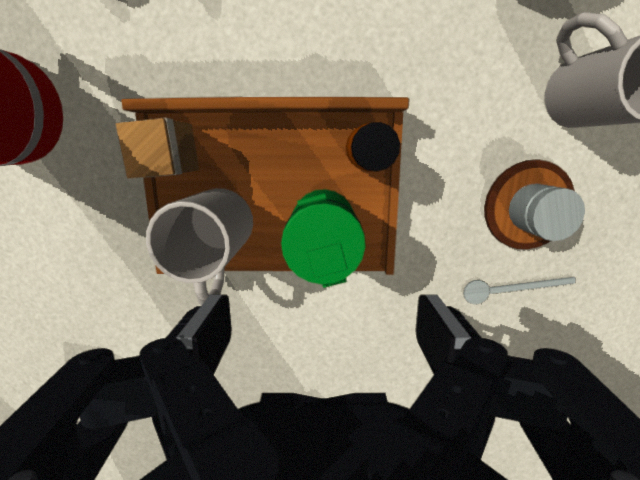

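View pics/d22.png

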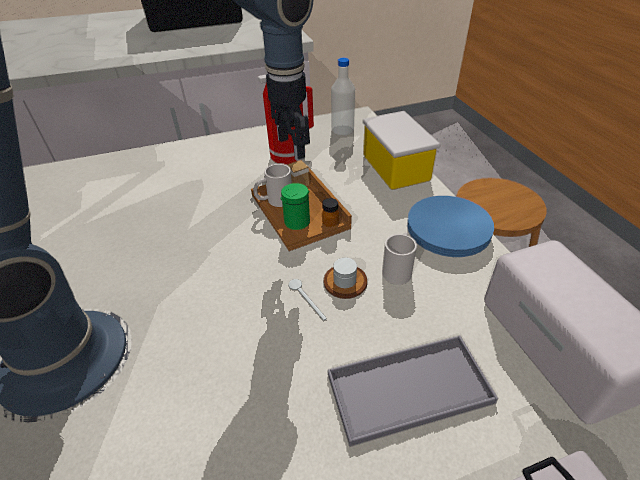

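The wrist and side views show the mug (188,240) and tin (323,243) upright on the board. The masala tin is on the coaster, the tray is empty, and the bystanders are where they were. The gripper hangs about 100 mm above everything, so I'm handing in.

```bash
python3 - <<'E'
from meas import *
print(ctrl.close_job())
E
```

```text
the job is handed in; nothing more can be done
None
```

I moved the sugar tin and then the mug onto the tray, and set the masala tin on the coaster. Then I put the mug and the sugar tin back on the board, and handed in with the clock at about 54 s of the 131 s allowed. The hand-in gave no verdict.

My last checks, all from the wrist camera unless noted:
- **Sugar tin:** it stands at (0.5150, 0.2045) against (0.5154, 0.2044) at the start, under 1 mm off.
- **Mug:** it stands at (0.5015, 0.3072) against (0.5008, 0.3078) at the start, about 1 mm off.
- **Masala tin:** right after placing, from above, it measured about 0.3 mm from the coaster's middle. The final view, slanted and from farther off, put it about 2 mm away. The two disagree slightly, but both are well inside 15 mm.
- **Bystanders:** the jar measured within 1 mm of its start. The flask, spare mug and tea box I judged only by eye in the last pictures, where they look unmoved.
- **Arm:** the gripper was open and about 100 mm above everything, with no sign of contact in the force readings. Every object I saw was upright, and no check failed.

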